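# Stand the tipped mug up in its lane and bolt the row

### The job

A mug has tipped over in the mug lane and lies across the front with its mouth toward you. Tip it up onto its foot, without lifting it clear of the board, and slide it back into the row between its two neighbours; then slide the retaining bar across the front of the row, fully home into its keeper. Leave the neighbours standing where they are.

Things in the scene. Friction and masses are not known exactly. Their poses are not given: they have to be found in the camera images.
- lane: fixed mug lane, a wooden board 20 mm thick. Origin on the table under the board; x runs from the open front to the back rail, y to the left along the row, z up. In this frame (mm): board x -165 to 105, y -195 to 335, top z 20; rail front face x 75, z 40 to 70; bar along y at x -60; slotted bar channel at left y 217 to 327, up to z 61
- keeper (a point): centre of the keeper's mouth, a wooden block at the right end of the row that receives the bar's tip; lane position x -60, y -189, z 50 mm; the block reaches y -213, is 45 mm wide and its top is at z 76 mm
- bar (a joint): slide of the steel retaining bar along the lane's y, in m: 0 = tip fully home in the keeper, grows as it is withdrawn to the left (+y), to 0.33. The bar is 12 mm wide, 14 mm high, 455 mm long, centred on lane z = 50 mm; its tip is at lane y = -0.197 + joint. It stays where it is left; about 2 N moves it
- bar_knob (a point): middle of the upright knob on the bar (14 mm stem, 22 mm ball on top), 18 mm above the bar's top face; bare stem from 0 to 28 mm above the bar, the ball's top 49 mm above it. Lane position x -60, y -79.5 + slide, z 75 mm. Push it from the side with closed fingers
- mug: the tipped white mug: diameter 82 mm (68 at the chamfered foot), height 92, wall 4, bore 74, about 0.3 kg. Origin: centre of its underside; z axis from foot to mouth. Starts lying, z level and pointing towards the robot, resting on its side and handle, origin 41 mm above the board. Handle: 12 mm bar out to 76 mm from the axis, towards its own (-0.5, -0.87, 0)
- mug_mouth (a point): centre of the tipped mug's mouth, in the plane of the rim, 92 mm from its origin; axes as the mug
- left_mug: left neighbour: the same kind of mug, standing, handle to the left (its own +y); origin at the centre of its underside
- tumbler: right neighbour: a standing white tumbler without a handle, diameter 62 mm at the foot and 72 at the rim, 100 high; origin at the centre of its underside
- jar: bystander: terracotta jar with a wooden lid, diameter 76 mm, 120 mm high, standing on the table to the right of the lane; origin at the centre of its underside

How it is judged:
By the outcome, as a careful person would: the job done as asked, in the order asked, and still so for the second after the job is handed in, with the robot touching nothing.
It also fails if it takes over 64 s, if anything falls off the work surface, if the arm or the gripper's body presses on something with over 40 N, if the wrist force passes 120 N, or if a joint passes its speed limit or range.

### The arm

A 6-joint arm with a two-finger parallel gripper is mounted at the origin on the work surface. World frame = base frame: x ahead of the robot, y to its left, z up, the work surface at z = 0. Lengths are in m, angles in rad, forces in N, time in s.
With the tool pointing down it reaches from about 0.375 to 0.975 m from the base axis. Payload 3.8 kg.
Tool frame: the origin (TCP) lies midway between the tips of the shut fingers; the grasp point (between the pads) lies 19 mm behind it; x points along the fingers, z is the direction in which the jaws open and shut, and the axes are right-handed (so a half turn about x gives the same grasp; the last joint's range is limited). The gripper opens to 85 mm and grips with 20 to 120 N. Pads are 22 mm wide; open, the fingers measure 114 mm over their backs; the gripper's body (76 mm by 85 mm) begins 54 mm behind the grasp point. The pads swing forward as they close: fully open they stand 13 mm farther back than shut.
Start: joints at [1.071, 0.264, 1.604, -0, 1.274, -0.037], TCP at [0.301, 0.604, 0.231] pointing down, gripper open.
Joint ranges: [-2.63, 2.63], [-0.94, 2.18], [0.31, 2.57], [-1.31, 4.45], [0, 2.66], [-2.55, 2.55]. Speed limits (rad/s): [2.57, 2.57, 3.14, 3.14, 3.14, 3.14].

### API

Orientations are given as a rotation vector (axis times angle).
In Python, from workcell import * gives the robot as it stands. The module is installed in compiled form; this text tells all that it offers.
- The arm moves only by the tool carry_out, never from a script. Its arguments are lists of equal length, an entry for each row: "offset": the shift along the tool's x, y, z in cm, a list of three; "delta_rot": the turn, a rotation vector about the tool's x, y, z in degrees, a list of three. A call has exactly 5 rows; each row shifts and turns the commanded pose from where the row before left it, along the tool's axes as they then stand; what a row does not reach is not made up. A row lasts 1/12 s, in which the tool goes at most 41.7 mm and 7.16 degrees, less where a joint would pass 70% of its speed; a pose out of reach is approached as far as the arm can. A call is refused whole if a number of a shift passes 4.17 or a number of a turn 7.16, either way. A call with a gripper value outside its range is refused whole. "fingers" is the opening, from -1 (shut) to 1 (fully open), set as the call begins (left out, the last holds). The fingers move at their own pace and stop on an object; "newtons" is the grip in N (left out, the last holds). Time passes only in rows, so rows that do not move let the fingers close, or fill a call up. It gives the time, the measured TCP pose, the force and the opening at its end, in the units of the state.
- read_state(): the state, without advancing time (a new reading comes with each control period).
- read_camera(name): name is "scene" or "top" or "wrist"; returns (picture, depth): 384x512x3 uint8, red, green, blue; 384x512 float32, m along the optical axis (not along the pixel's ray), 0 where there is no reading.
- get_calibration(name): a dict with "fx", "fy", "cx", "cy" (pixels), "distortion" ([k1, k2, p1, p2, k3] as OpenCV has them; the pictures are not rectified), "R" (3x3) and "t" (3): a world point X has camera coordinates R X + t; the wrist camera has in their place "mount" (4x4, takes a point from camera to tool coordinates, whose origin is the TCP and whose axes are the tool frame's). Camera axes: x right, y down, z forward; pixel columns grow to the right and rows downward; lengths in m; the calibration is good to about 2 mm. A picture is of the moment at which its call begins: read the wrist's pose just before it. get_calibration takes no time and is no camera call.
- finish_job(): hands the job in, once; it reports no verdict.
The state is a dict: "time": time; "q": joint angles; "joint_vel": joint speeds; "joint_torque": joint torques, N m; "tool_pos": TCP position; "tcp_rot": TCP orientation; "wrist_force": force on the tool from outside, world axes, zero at the start; "torque": the same for the moment, N m; "width": opening from 0.0 (shut) to 1.0 (fully open).
Only numpy, scipy, OpenCV 4.12 (cv2) and the standard library are available. Lean on these libraries where they do the work, as an engineer would, in place of code of your own. Each camera call takes 0.05 s, during which the arm holds its last target. There are 200 camera calls.

## Working session

There is one attempt and no reset: what is moved stays moved. The work goes in short steps, Python scripts to look and compute and a tool call to move; the robot and the scene stay as the last step left them, time stands still between calls to the robot, and variables do not carry over. Pictures are saved under pics/ and viewed, about 8 in all and at most 12, crops included, and the job is handed in when it is done.

Besides the shell and the picture viewer there is one more tool, called as name(argument=value, ...), one argument or row to a line, values as JSON. carry_out: Moves the arm, as the interface text tells. Its arguments: {"type":"object","properties":{"offset":{"type":"array"},"delta_rot":{"type":"array"},"fingers":{"type":"number"},"newtons":{"type":"number"}},"required":["offset","delta_rot"]}

```bash
mkdir -p pics; cat > h.py <<'E'
from workcell import *
import numpy as np, cv2
from scipy.spatial.transform import Rotation as R
def pts(name, d, cal, st=None):
    v,u=np.nonzero(d>0)
    K=np.array([[cal['fx'],0,cal['cx']],[0,cal['fy'],cal['cy']],[0,0,1.]])
    n=cv2.undistortPoints(np.stack([u,v],1).astype(np.float64)[:,None],K,np.array(cal['distortion']))[:,0]
    z=d[v,u]; c=np.c_[n*z[:,None],z]
    P=np.zeros(d.shape+(3,))*np.nan
    if 'mount' in cal:
        M=np.array(cal['mount']); t=c@M[:3,:3].T+M[:3,3]
        w=R.from_rotvec(st['tcp_rot']).apply(t)+st['tool_pos']
    else: w=(c-np.array(cal['t']))@np.array(cal['R'])
    P[v,u]=w
    return P
def look(name,fn=None):
    s=read_state(); im,d=read_camera(name); P=pts(name,d,get_calibration(name),s)
    if fn: cv2.imwrite('pics/'+fn,im[:,:,::-1])
    return im,P,s
E
python3 - <<'E'
from h import *
s=read_state();print(s)
ims=[]
for n in ['scene','top']:
    im,P,_=look(n,n+'0.png'); np.save(n+'0.npy',P); np.save(n+'im.npy',im)
E
```

```text
{'time': 0.0, 'q': array([ 1.07108761e+00,  2.64736536e-01,  1.60541425e+00,  9.96054653e-06,
        1.27367214e+00, -3.68937697e-02]), 'joint_vel': array([-0.0006997 , -0.0001411 ,  0.00056121,  0.00121016,  0.00122949,
        0.00024602]), 'joint_torque': array([-1.30141139e-03, -5.15099502e+01, -3.67322302e+01, -2.02826927e-04,
        1.27204557e-02, -1.03076442e-05]), 'tool_pos': array([0.30100574, 0.60334075, 0.22995147]), 'tcp_rot': array([-0.86304168,  1.39527917,  0.86124838]), 'wrist_force': array([-0.11118151,  0.43516833,  0.12679612]), 'torque': array([-0.01820027,  0.01065829, -0.01295475]), 'width': 0.9994463022619742}
```

View pics/scene0.png

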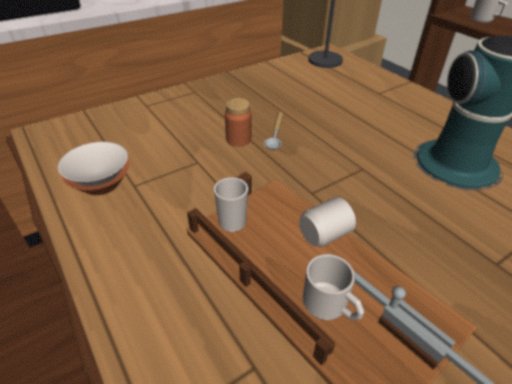

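View pics/top0.png

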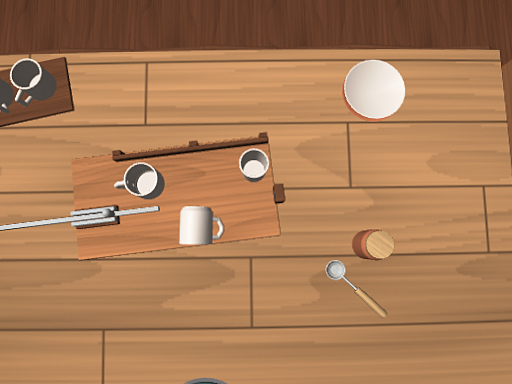

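The scene view shows the mug lying in front of the gap. In the top view the tipped mug is at (197,226) with its handle to the right at (218,228), the left mug is at (142,181) and the tumbler at (254,164). The bar tip is at (158,208), the knob at about (108,213) and the keeper at (279,193). Next I'll measure these poses.

```bash
python3 - <<'E'
from h import *
from scipy.optimize import least_squares
P=np.load('top0.npy');im=np.load('topim.npy').astype(int)
m=np.zeros(P.shape[:2],bool);m[120:270,60:300]=1
z=P[...,2]
b=m&(z>.014)&(z<.026)
n,lab=cv2.connectedComponents(b.astype(np.uint8)); 
k=np.argmax(np.bincount(lab[b]));b=lab==k
xy=P[b][:,:2]
r=cv2.minAreaRect((xy*1000).astype(np.float32));print('board',r,np.median(P[b][:,2]),cv2.boxPoints(r))
# lane frame
# rect axes
bx=cv2.boxPoints(r)
for i in range(4): print(np.linalg.norm(bx[i]-bx[i-1]), np.degrees(np.arctan2(*(bx[i]-bx[i-1])[::-1])))
for nm,(v0,v1,u0,u1),zl in [('left',(155,210,110,168),.07),('tumb',(140,190,235,272),.07),('mug',(200,250,172,230),.03),('jar',(225,265,350,400),.08)]:
    q=P[v0:v1,u0:u1].reshape(-1,3);q=q[q[:,2]>zl]
    zt=np.percentile(q[:,2],98)
    t=q[q[:,2]>zt-.006]
    c,rad=cv2.minEnclosingCircle((t[:,:2]*1000).astype(np.float32))
    print(nm,zt,c,rad,len(t),q.min(0),q.max(0))
for v,u in [(208,157),(210,140),(211,130),(211,108),(218,50),(193,279),(139,265),(156,118)]: print((u,v),P[v,u])
E
```

```text
board ((581.82861328125, 77.04093933105469), (269.4876403808594, 532.61572265625), 6.048216342926025) 0.021198863771547928 [[ 419.7752   327.66907]
 [ 475.89447 -201.98186]
 [ 743.882   -173.58719]
 [ 687.76276  356.06372]]
269.48764 -173.95178
532.6157 -83.951775
269.48764 6.048218
532.61566 96.04822
left 0.11561147692242055 (614.5985107421875, 140.1819305419922) 41.452537536621094 177 [0.57538824 0.09888248 0.07001392] [0.68396072 0.22499596 0.11662172]
tumb 0.12324590166587282 (648.9760131835938, -134.08453369140625) 35.61052322387695 151 [ 0.61412382 -0.16811919  0.07003029] [ 0.71806054 -0.08684632  0.12535089]
mug 0.10427500226157342 (501.4530334472656, 12.091653823852539) 45.09547424316406 495 [ 0.45906651 -0.052714    0.03031652] [0.55084118 0.0518057  0.10703724]
jar 0.12419958512255798 (449.8711242675781, -426.57489013671875) 33.50637435913086 607 [ 0.41377808 -0.45885007  0.0806808 ] [ 0.48679219 -0.38846582  0.12519587]
(157, 208) [0.54882365 0.11203774 0.05818666]
(140, 210) [0.54415087 0.15432283 0.0605989 ]
(130, 211) [0.54223997 0.18046161 0.05767603]
(108, 211) [0.53870507 0.21886446 0.10596127]
(50, 218) [ 5.31524134e-01  4.14371073e-01 -5.09135400e-04]
(279, 193) [ 0.57983245 -0.19494251  0.0787734 ]
(265, 139) [ 0.71901376 -0.16304654  0.07365035]
(118, 156) [0.68217231 0.21121869 0.06705056]
```

```bash
python3 - <<'E'
from h import *
from scipy.optimize import least_squares
s=read_state(); print(R.from_rotvec(s['tcp_rot']).as_matrix().round(3))
P=np.load('top0.npy'); Q=np.load('scene0.npy')
def fit(q,nm):
    q=q[(q[:,2]>.045)]
    f=lambda p:(np.hypot((q[:,1]-p[1])*np.cos(p[0])-(q[:,0]-.5)*np.sin(p[0]), q[:,2]-p[2])-.041)
    r=least_squares(f,[0.1,.01,.061],loss='soft_l1',f_scale=.001)
    a=r.x[0];t=(q[:,0]-.5)*np.cos(a)+(q[:,1]-r.x[1])*np.sin(a)
    k=abs(f(r.x))<.003
    print(nm,len(q),np.degrees(a),r.x[1:],np.percentile(t[k],[0,1,2,5,95,98,99,100]),np.abs(f(r.x)).mean(),k.sum())
q=P[200:250,172:213].reshape(-1,3); fit(q,'top')
sel=(Q[...,0]>.43)&(Q[...,0]<.58)&(Q[...,1]>-.03)&(Q[...,1]<.06)&(Q[...,2]>.045)
fit(Q[sel],'scene')
E
```

```text
[[-0.001 -0.895  0.446]
 [-0.002  0.446  0.895]
 [-1.     0.    -0.002]]
top 1227 -1.301894618238397 [0.01262769 0.0610675 ] [-0.04071701 -0.04050811 -0.04022747 -0.03777898  0.03985297  0.04235744
  0.04395464  0.04916096] 0.0013442528138381885 1105
scene 1849 -2.858299243748427 [0.01125344 0.05956607] [-0.04343    -0.04090078 -0.04003872 -0.03708867  0.04089942  0.04301035
  0.04427546  0.04765365] 0.004352719335788477 1399
```

```bash
cat >> h.py <<'E'
def pose(pitch,yaw,p):
    "tool pointing along yaw (deg), pitch deg below horizontal (90=down); jaws horizontal"
    y,q=np.radians(yaw),np.radians(pitch)
    x=np.array([np.cos(q)*np.cos(y),np.cos(q)*np.sin(y),-np.sin(q)]); z=np.array([-np.sin(y),np.cos(y),0])
    return np.c_[x,np.cross(z,x),z],np.array(p)
def rows(targets,start=None):
    "targets: list of ((Rm,p),nrows); prints rounded rows in tool axes"
    if start is None:
        s=read_state(); start=(R.from_rotvec(s['tcp_rot']).as_matrix(),s['tool_pos'])
    M,p=start; out=[]
    for (Mt,pt),n in targets:
        for i in range(n):
            k=n-i
            dr=R.from_matrix(M.T@Mt).as_rotvec(degrees=True)/k
            d=M.T@(pt-p)*100/k
            d=d.round(2); dr=dr.round(1)
            p=p+M@d/100; M=M@R.from_rotvec(dr,degrees=True).as_matrix()
            out.append((d,dr))
    for i in range(0,len(out),5):
        o=out[i:i+5]; print('offset',[list(map(float,d+0.)) for d,_ in o]); print('  rot',[list(map(float,r+0.)) for _,r in o])
    print('end',p.round(4),'max',np.abs([o[0] for o in out]).max(),np.abs([o[1] for o in out]).max())
def st():
    s=read_state(); M=R.from_rotvec(s['tcp_rot']).as_matrix(); x=M[:,0]
    print('t',round(s['time'],2),'p',s['tool_pos'].round(4),'pitch',np.degrees(np.arctan2(-x[2],np.hypot(*x[:2]))).round(1) if x[0]>0 else 180-np.degrees(np.arctan2(-x[2],np.hypot(*x[:2]))).round(1),'zdir',np.degrees(np.arctan2(M[1,2],M[0,2])).round(1),'F',s['wrist_force'].round(1),'w',round(float(s['width']),3),'q',s['q'].round(2))
E
python3 - <<'E'
from h import *
rows([(pose(45,-1.5,(.41,.054,.16)),15)])
E
```

```text
offset [[0.47, -2.29, -2.95], [0.55, -2.17, -3.02], [0.62, -2.06, -3.09], [0.69, -1.94, -3.15], [0.75, -1.81, -3.21]]
  rot [[-1.6, -0.7, -3.0], [-1.6, -0.7, -2.9], [-1.6, -0.7, -3.0], [-1.6, -0.7, -2.9], [-1.6, -0.6, -3.0]]
offset [[0.8, -1.68, -3.27], [0.85, -1.55, -3.32], [0.89, -1.41, -3.38], [0.92, -1.27, -3.42], [0.94, -1.12, -3.47]]
  rot [[-1.6, -0.7, -2.9], [-1.6, -0.6, -3.0], [-1.6, -0.6, -2.9], [-1.6, -0.7, -3.0], [-1.6, -0.6, -2.9]]
offset [[0.96, -0.98, -3.51], [0.96, -0.84, -3.54], [0.96, -0.69, -3.57], [0.95, -0.54, -3.6], [0.94, -0.39, -3.62]]
  rot [[-1.5, -0.7, -3.0], [-1.6, -0.6, -2.9], [-1.5, -0.7, -3.0], [-1.6, -0.6, -2.9], [-1.5, -0.7, -3.0]]
end [0.41  0.054 0.16 ] max 3.62 3.0
```

carry_out(
  offset=[
    [0.5,-2.3,-2.95],
    [0.55,-2.2,-3.0],
    [0.6,-2.05,-3.1],
    [0.7,-1.95,-3.15],
    [0.75,-1.8,-3.2],
  ],
  delta_rot=[
    [-1.6,-0.7,-3],
    [-1.6,-0.7,-3],
    [-1.6,-0.7,-3],
    [-1.6,-0.7,-3],
    [-1.6,-0.6,-3],
  ],
  fingers=-0.2,
  newtons=40,
)

```text
time: 0.52
tool_pos: [0.3381, 0.4191, 0.2069]
tcp_rot: [-1.093, 1.146, 0.781]
wrist_force: [-0.4, -0.9, -1.0]
width: 0.398
```

carry_out(
  offset=[
    [0.8,-1.7,-3.25],
    [0.85,-1.55,-3.3],
    [0.9,-1.4,-3.4],
    [0.9,-1.3,-3.4],
    [0.95,-1.1,-3.45],
  ],
  delta_rot=[
    [-1.6,-0.7,-3],
    [-1.6,-0.6,-3],
    [-1.6,-0.6,-3],
    [-1.6,-0.7,-3],
    [-1.6,-0.6,-3],
  ],
)

```text
time: 0.93
tool_pos: [0.3746, 0.2367, 0.1839]
tcp_rot: [-1.3, 0.889, 0.689]
wrist_force: [1.1, -0.2, -0.0]
width: 0.399
```

carry_out(
  offset=[
    [0.95,-1.0,-3.5],
    [0.95,-0.85,-3.55],
    [0.95,-0.7,-3.55],
    [0.95,-0.55,-3.6],
    [0.95,-0.4,-3.6],
  ],
  delta_rot=[
    [-1.5,-0.7,-3],
    [-1.6,-0.6,-3],
    [-1.5,-0.7,-3],
    [-1.6,-0.6,-3],
    [-1.5,-0.7,-3],
  ],
)

```text
time: 1.35
tool_pos: [0.4465, 0.0827, 0.2013]
tcp_rot: [-1.468, 0.678, 0.608]
wrist_force: [0.4, 1.0, -0.7]
width: 0.4
```

```bash
python3 - <<'E'
from h import *
st()
im,P,s=look('wrist','w1.png'); np.save('w1.npy',P)
st()
E
```

```text
t 1.35 p [0.4465 0.0827 0.2013] pitch 47.2 zdir 87.6 F [ 0.4  1.  -0.7] w 0.4 q [ 0.32 -0.61  2.57 -0.51  0.53 -0.85]
t 1.4 p [0.4483 0.0765 0.2018] pitch 47.1 zdir 87.2 F [-0.  -1.9  0.1] w 0.398 q [ 0.3  -0.61  2.57 -0.51  0.53 -0.87]
```

View pics/w1.png

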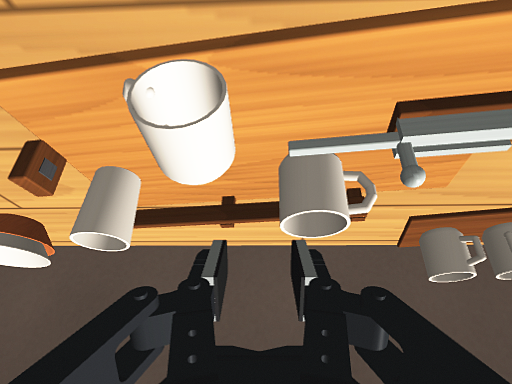

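The wrist view shows the mug's mouth open towards us (rim about (178,95), handle at (130,90)). The bar tip is at (290,148) and the knob at (413,175). Joint 3 has hit its limit of 2.57, so a 45° approach from the front is out of reach. I'll fit a kinematic model so I can plan around that.

```bash
cat > kin.py <<'E'
import numpy as np
from scipy.spatial.transform import Rotation as R
def rz(a): return R.from_euler('z',a).as_matrix()
def ry(a): return R.from_euler('y',a).as_matrix()
def fk(q,k,s4=1,s6=1,full=False):
    h,a0,L1,e,L2,d,w,Lt=k
    M=rz(q[0]);p=np.array([0,0,h])+M@[a0,0,0]; S=p
    M=M@ry(q[1]); p=p+M@[e,0,L1]
    M=M@ry(q[2]); p=p+M@[0,d,L2]
    M=M@rz(s4*q[3])@ry(q[4]); W=p; p=p+M@[w,0,Lt]
    M=M@rz(s6*q[5])
    # flange z=tool x
    return (M,p,S,W) if full else (M,p)
E
python3 - <<'E'
from h import *; from kin import *
from scipy.optimize import least_squares
s=read_state()
D=[(np.array([1.071088,.264737,1.605414,0,1.273672,-.036894]),np.array([.301006,.603341,.229951])),(s['q'],s['tool_pos'])]
Ms=[R.from_rotvec([-0.86304168,1.39527917,0.86124838]).as_matrix(),R.from_rotvec(s['tcp_rot']).as_matrix()]
for s4 in (1,-1):
  for s6 in (1,-1):
    A=[fk(q,np.zeros(8),s4,s6)[0].T@M for (q,_),M in zip(D,Ms)]
    print(s4,s6,np.degrees(R.from_matrix(A[0].T@A[1]).magnitude())); 
    f=lambda k:np.r_[np.concatenate([fk(q,k,s4,s6)[1]-p for q,p in D]),1e-4*(k-[.3,0,.4,0,.5,0,0,.2])]
    r=least_squares(f,[.3,0,.4,0,.5,0,0,.2]);print(r.x.round(3),r.cost,np.abs(r.fun[:6]).max())
    print(A[0].round(2))
E
```

```text
1 1 0.0005824272015223207
[0.228 0.031 0.447 0.053 0.556 0.025 0.056 0.251] 1.0362398728778501e-10 4.149892318672244e-09
[[-0. -0. -1.]
 [ 0.  1. -0.]
 [ 1. -0. -0.]]
1 -1 95.19502223586515
[0.228 0.031 0.447 0.053 0.556 0.025 0.056 0.251] 1.0362398728778501e-10 4.149892318672244e-09
[[ 0.    0.07 -1.  ]
 [ 0.    1.    0.07]
 [ 1.   -0.   -0.  ]]
-1 1 58.625437744960664
[ 0.188 -0.027  0.263 -0.123  0.517  0.025 -0.256  0.091] 6.274092602295632e-10 8.335524603886313e-09
[[-0. -0. -1.]
 [ 0.  1. -0.]
 [ 1. -0. -0.]]
-1 -1 147.9754798779589
[ 0.188 -0.027  0.263 -0.123  0.517  0.025 -0.256  0.091] 6.274092602295632e-10 8.335524603886313e-09
[[ 0.    0.07 -1.  ]
 [ 0.    1.    0.07]
 [ 1.   -0.   -0.  ]]
```

```bash
cat >> kin.py <<'E'
from scipy.optimize import least_squares
lo=np.array([-2.63,-.94,.31,-1.31,0,-2.55])+.02; hi=np.array([2.63,2.18,2.57,4.45,2.66,2.55])-.02
K0=[0.228,0.031,0.447,0.053,0.556,0.025,0.056,0.251]
A=np.array([[0,0,-1.],[0,1,0],[1,0,0]])
def ik(M,p,q0,k=K0):
    def f(q):
        m,t=fk(q,k); return np.r_[10*(t-p),R.from_matrix((m@A).T@M).as_rotvec()]
    r=least_squares(f,np.clip(q0,lo+1e-3,hi-1e-3),bounds=(lo,hi)); return r.x,np.abs(r.fun).max()
# mug path: tilt th (0 lying..90 upright); returns transform (rot about y', pos of origin) in axis frame u=along axis to foot, z up from board
def mugpath(th,c=.007):
    t=np.radians(th); r=.041
    a=np.array([-c,r]) # corner A in mug coords: (u rel. origin toward foot is -height), radial down
    # mug coords: (s=height from foot, b=radial downside).  lying: u=-s, z=-b (about axis)
    def w(s,b): return np.array([-s*np.cos(t)-b*np.sin(t), s*np.sin(t)-b*np.cos(t)])
    As,Bs=(c,r),(0,r-.007)
    uA=-c
    if th<=45: piv,u=As,uA
    else: piv,u=Bs,uA+np.hypot(.007,c)
    return np.array([u,0])-w(*piv)   # origin (u,z) with u from lying foot plane, z above board
E
cat > search.py <<'E'
from kin import *
yaw=np.radians(-1.5); ex=np.array([np.cos(yaw),np.sin(yaw),0]); ey=np.array([-np.sin(yaw),np.cos(yaw),0]); ez=np.array([0,0,1.])
O=np.array([.551,.0113,.020])  # under foot centre when lying
def grasp(th,phi,al,depth,flip=1,side=1):
    "tool pose pinching the rim wall. phi from top toward left(+), al in-plane tilt (deg)"
    t=np.radians(th); u,z=mugpath(th)
    o=O+u*ex+z*ez
    ax=-ex*np.cos(t)+ez*np.sin(t)          # mug z (foot->mouth)
    up=ez*np.cos(t)+ex*np.sin(t)           # lying top side
    p=np.radians(phi); n=up*np.cos(p)+ey*np.sin(p); tg=-up*np.sin(p)*1+ey*np.cos(p) # tangent toward +phi
    a=np.radians(al); d=-ax*np.cos(a)+tg*np.sin(a)
    g=o+ax*(.092-depth)+n*.039
    M=np.c_[d,np.cross(flip*n,d),flip*n]
    return M,g+.019*d
if __name__=='__main__':
    s0=[.3,-.61,2.5,-.5,.53,-.87]
    seeds=[s0,[0.2,-.3,2.2,.8,1,1],[.3,0,2,1.5,1.2,-1],[.5,.2,1.8,-1,1.2,1.5],[0,0,2,3,1,-1]]
    for phi in (-60,-45,-30,0,30,45,60,90):
        for al in (-50,-35,-20,0,20,35,50):
            for flip in (1,-1):
                best=None
                for q0 in seeds:
                    q,e=ik(*grasp(0,phi,al,.008,flip),q0)
                    if e>5e-3: continue
                    m=e;c=q
                    for th in (15,30,45,60,75,90):
                        c,e=ik(*grasp(th,phi,al,.008,flip),c); m=max(m,e)
                    W=fk(q,K0,full=True)[3]
                    if best is None or m<best[0]: best=(m,q.round(2),W.round(2))
                if best is not None: print(phi,al,flip,best)
E
python3 search.py
```

```text
-60 35 1 (np.float64(0.17739182671434672), array([-0.3 ,  0.91,  2.44,  2.45,  2.25, -2.33]), array([ 0.3 , -0.07, -0.08]))
-60 35 -1 (np.float64(0.18064802785429332), array([-0.3 ,  0.91,  2.44,  2.45,  2.25,  0.81]), array([ 0.3 , -0.07, -0.08]))
-60 50 1 (np.float64(0.05254404388560085), array([-0.3 ,  0.97,  2.31,  2.22,  2.39, -2.46]), array([ 0.34, -0.08, -0.11]))
-60 50 -1 (np.float64(0.052544020928514235), array([-0.3 ,  0.97,  2.31,  2.22,  2.39,  0.69]), array([ 0.34, -0.08, -0.11]))
-45 35 -1 (np.float64(0.1625285695477729), array([-0.37,  0.83,  2.48,  2.27,  2.1 ,  0.55]), array([ 0.29, -0.09, -0.06]))
-45 50 -1 (np.float64(5.005019542186922e-10), array([-0.39,  0.89,  2.36,  2.01,  2.19,  0.45]), array([ 0.33, -0.11, -0.08]))
-30 35 -1 (np.float64(0.12304210203305485), array([-0.43,  0.73,  2.53,  2.16,  1.93,  0.34]), array([ 0.28, -0.1 , -0.03]))
-30 50 -1 (np.float64(1.1461683166538651e-09), array([-0.47,  0.78,  2.42,  1.87,  1.98,  0.3 ]), array([ 0.33, -0.14, -0.05]))
0 50 -1 (np.float64(1.9448484377777086e-12), array([-0.55,  0.49,  2.52,  1.75,  1.55,  0.12]), a
[... 1278 characters left out ...]
7329436173693), array([0.08, 1.07, 2.22, 3.27, 2.59, 1.6 ]), array([ 0.36,  0.05, -0.15]))
90 -50 -1 (np.float64(0.22977329538232413), array([ 0.08,  1.07,  2.22,  3.27,  2.59, -1.54]), array([ 0.36,  0.05, -0.15]))
90 -35 1 (np.float64(0.29141021274097945), array([0.09, 1.  , 2.36, 3.29, 2.4 , 1.61]), array([ 0.31,  0.05, -0.12]))
90 -35 -1 (np.float64(0.29141021972055287), array([ 0.09,  1.  ,  2.36,  3.29,  2.4 , -1.53]), array([ 0.31,  0.05, -0.12]))
90 -20 1 (np.float64(0.3337163488955428), array([0.11, 0.89, 2.5 , 3.3 , 2.17, 1.61]), array([ 0.27,  0.06, -0.07]))
90 -20 -1 (np.float64(0.33371635155874874), array([ 0.11,  0.89,  2.5 ,  3.3 ,  2.17, -1.53]), array([ 0.27,  0.06, -0.07]))
```

```bash
cat > s2.py <<'E'
from search import *
def steep(th,b,inn=.016,zc=-.012,yo=.038,back=0.,lift=0.):
    "pinch left wall at rim; b = pitch below horizontal when lying (deg). th = mug tilt"
    t=np.radians(th); u,z=mugpath(th); o=O+u*ex+z*ez
    ax=-ex*np.cos(t)+ez*np.sin(t); up=ez*np.cos(t)+ex*np.sin(t)
    r=np.radians(b); d=-ax*np.cos(r)-up*np.sin(r); p=-ax*np.sin(r)+up*np.cos(r)
    corner=o+ax*(.092-inn)+up*zc+ey*yo
    M=np.c_[d,np.cross(ey,d),ey]
    return M,corner-.011*p-back*d+lift*ez
if __name__=='__main__':
    for b in (45,55,60,65,70,75,80,90):
        for s in ([.1,-.5,2.4,0,1,0],[.2,-.5,2.4,-.5,.7,-.6]):
            q,e=ik(*steep(0,b),s)
            c=q;m=[]
            for th in (15,30,45,60,75,90):
                c,e2=ik(*steep(th,b),c); m.append(round(e2,3))
            print(b,e.round(4),q.round(2),m,c.round(2),steep(0,b)[1].round(3),steep(90,b)[1].round(3))
E
python3 s2.py
```

```text
45 0.2153 [ 0.11 -0.19  2.55 -0.24  0.22 -1.23] [np.float64(0.0), np.float64(0.0), np.float64(0.0), np.float64(0.0), np.float64(0.0), np.float64(0.0)] [ 0.03  0.62  1.57  0.04  1.74 -1.53] [0.468 0.051 0.041] [0.569 0.049 0.104]
45 0.2153 [ 0.11 -0.19  2.55 -0.24  0.22 -1.23] [np.float64(0.0), np.float64(0.0), np.float64(0.0), np.float64(0.0), np.float64(0.0), np.float64(0.0)] [ 0.03  0.62  1.57  0.04  1.74 -1.53] [0.468 0.051 0.041] [0.569 0.049 0.104]
55 0.0659 [ 0.13 -0.2   2.55 -0.3   0.26 -1.15] [np.float64(0.0), np.float64(0.0), np.float64(0.0), np.float64(0.0), np.float64(0.0), np.float64(0.0)] [ 0.02  0.71  1.5   0.04  1.89 -1.53] [0.467 0.052 0.043] [0.571 0.049 0.105]
55 0.0659 [ 0.13 -0.2   2.55 -0.3   0.26 -1.15] [np.float64(0.0), np.float64(0.0), np.float64(0.0), np.float64(0.0), np.float64(0.0), np.float64(0.0)] [ 0.02  0.71  1.5   0.04  1.89 -1.53] [0.467 0.052 0.043] [0.571 0.049 0.105]
60 0.0 [ 0.13 -0.19  2.54 -0.28  0.29 -1.17] [np.float64(0.0), np.float64(0.0), np.float64(0.0), np.float64(0.0), np.float64(0.0), np.float64(0.0)] [ 0.02  0.75  1.47  0.05  1.97 -1.53
[... 1827 characters left out ...]
7] [0.575 0.049 0.107]
80 0.0 [ 0.07 -0.04  2.34 -0.03  0.66 -1.46] [np.float64(0.0), np.float64(0.0), np.float64(0.0), np.float64(0.0), np.float64(0.0), np.float64(0.0)] [ 0.02  0.9   1.39  0.06  2.24 -1.52] [0.465 0.052 0.047] [0.575 0.049 0.107]
90 0.0 [ 0.06  0.06  2.25  0.    0.84 -1.49] [np.float64(0.0), np.float64(0.0), np.float64(0.0), np.float64(0.0), np.float64(0.0), np.float64(0.0)] [ 0.02  0.97  1.37  0.07  2.37 -1.52] [0.465 0.052 0.049] [0.577 0.049 0.107]
90 0.0 [ 0.06  0.06  2.25  0.    0.84 -1.49] [np.float64(0.0), np.float64(0.0), np.float64(0.0), np.float64(0.0), np.float64(0.0), np.float64(0.0)] [ 0.02  0.97  1.37  0.07  2.37 -1.52] [0.465 0.052 0.049] [0.577 0.049 0.107]
```

```bash
python3 - <<'E'
from h import *; from s2 import steep
from kin import *
for b in (65,70):
    for back in (.08,.06,.03,0):
        print(b,back,ik(*steep(0,b,back=back),[.1,-.2,2.4,-.15,.4,-1.3]))
rows([(steep(0,66,back=.06),6)])
E
```

```text
65 0.08 (array([ 0.10633669, -0.39264846,  2.5200795 , -0.10151736,  0.58356373,
       -1.3657651 ]), np.float64(3.9330980520148487e-11))
65 0.06 (array([ 0.10455398, -0.33692121,  2.51668282, -0.10894253,  0.53136595,
       -1.35817437]), np.float64(4.919051443006978e-12))
65 0.03 (array([ 0.10259426, -0.25067804,  2.50724784, -0.12383959,  0.45489375,
       -1.34261652]), np.float64(1.6822889628796343e-08))
65 0 (array([ 0.10172229, -0.16226049,  2.49278606, -0.14529378,  0.38151428,
       -1.31978617]), np.float64(4.188431870744141e-11))
70 0.08 (array([ 0.09122475, -0.33065517,  2.45609403, -0.06453351,  0.67031635,
       -1.40981564]), np.float64(3.3635523853249e-11))
70 0.06 (array([ 0.08975112, -0.28144134,  2.45619858, -0.06804377,  0.62102454,
       -1.40643204]), np.float64(4.984724977014e-11))
70 0.03 (array([ 0.08783582, -0.20446488,  2.45220283, -0.07474332,  0.54811984,
       -1.39977624]), np.float64(1.5892278703584005e-11))
70 0 (array([ 0.08632824, -0.12448458,  2.44328379, -0.08370355,  0.47719048,
       -1.39063159]), np.float64(4.0138530000308666e-13))
offset [[1.19, 1.23, -0.38], [1.26, 1.17, -0.38], [1.32, 1.1, -0.39], [1.37, 1.03, -0.39], [1.43, 0.94, -0.4]]
  rot [[-0.1, -0.3, 3.1], [-0.1, -0.3, 3.2], [-0.1, -0.2, 3.1], [-0.1, -0.3, 3.2], [-0.1, -0.2, 3.1]]
offset [[1.48, 0.87, -0.4]]
  rot [[0.0, -0.3, 3.2]]
end [0.4416 0.0522 0.0993] max 1.48 3.2
```

carry_out(
  offset=[
    [1.4,1.5,-0.45],
    [1.5,1.4,-0.45],
    [1.6,1.3,-0.45],
    [1.7,1.2,-0.5],
    [1.7,1.1,-0.5],
  ],
  delta_rot=[
    [-0.1,-0.3,4],
    [-0.1,-0.3,4],
    [-0.1,-0.3,4],
    [-0.1,-0.3,4],
    [-0.1,-0.3,4],
  ],
)

```text
time: 1.82
tool_pos: [0.4346, 0.0593, 0.095]
tcp_rot: [-1.349, 0.93, 0.903]
wrist_force: [-0.1, 0.6, -0.5]
width: 0.401
```

```bash
python3 - <<'E'
from h import *; from s2 import steep
from kin import *
st(); s=read_state(); M,p=fk(s['q'],K0); print(p-s['tool_pos'])
rows([(steep(0,67,back=.06),5)])
E
```

```text
t 1.82 p [0.4346 0.0593 0.095 ] pitch 67.8 zdir 88.6 F [-0.1  0.6 -0.5] w 0.401 q [ 0.12 -0.31  2.49 -0.09  0.58 -1.37]
[0.00557755 0.00132961 0.0063072 ]
offset [[-0.03, -0.19, -0.14], [-0.03, -0.19, -0.14], [-0.03, -0.19, -0.14], [-0.03, -0.18, -0.14], [-0.03, -0.19, -0.14]]
  rot [[0.0, 0.1, -0.2], [0.0, 0.1, -0.1], [0.0, 0.1, -0.2], [0.0, 0.0, -0.1], [0.0, 0.1, -0.2]]
end [0.4425 0.0521 0.1   ] max 0.19 0.2
```

```bash
python3 - <<'E'
from h import *
im,P,s=look('wrist','w2.png')
q=P.reshape(-1,3); q=q[(q[:,0]>.43)&(q[:,0]<.57)&(abs(q[:,1]-.01)<.06)&(q[:,2]>.03)&(q[:,2]<.115)]
print(len(q),np.percentile(q,[1,50,99],axis=0).round(4))
from scipy.optimize import least_squares
t=q[q[:,2]>.07]
f=lambda p:np.hypot((t[:,1]-p[1])*np.cos(p[0])-(t[:,0]-.5)*np.sin(p[0]), t[:,2]-p[2])-.041
r=least_squares(f,[0,.012,.061],loss='soft_l1',f_scale=.001);print(np.degrees(r.x[0]),r.x[1:],np.abs(f(r.x)).mean())
for a in np.arange(-50,60,10):
    k=t[(abs(t[:,1]-.013-a/1000)<.005)]; 
    if len(k)>5: print(a,k[:,0].min().round(4),k[:,2].max().round(4),len(k))
E
```

```text
6758 [[ 4.374e-01 -4.330e-02  3.030e-02]
 [ 4.807e-01 -2.000e-04  5.920e-02]
 [ 5.390e-01  5.170e-02  1.001e-01]]
-1.8165348316713072 [0.01110533 0.05814975] 0.0009909443999044222
-40 0.4556 0.0821 84
-30 0.4557 0.092 205
-20 0.456 0.0974 154
-10 0.4562 0.1002 157
0 0.4567 0.1 20
10 0.5023 0.0984 152
20 0.463 0.0964 622
30 0.4301 0.1148 1217
40 0.4579 0.0788 248
```

View pics/w2.png

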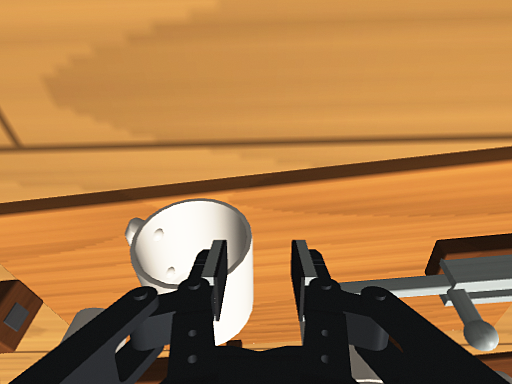

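```bash
sed -i 's/^O=.*/O=np.array([.550,.0105,.020])/; s/radians(-1.5); ex/radians(-1.6); ex/' search.py; python3 - <<'E'
from h import *; from s2 import steep
st()
rows([(steep(0,67,back=.06),2),(steep(0,67,back=.0),8)])
E
```

```text
t 1.87 p [0.4336 0.0586 0.0919] pitch 68.2 zdir 88.6 F [ 0.6 -0.6 -0.8] w 0.402 q [ 0.11 -0.31  2.49 -0.08  0.59 -1.37]
offset [[-0.22, -0.53, -0.34], [-0.22, -0.53, -0.34], [0.75, 0.0, 0.0], [0.75, 0.0, 0.0], [0.75, 0.0, 0.0]]
  rot [[0.1, 0.2, -0.6], [0.0, 0.1, -0.6], [0.0, 0.0, 0.0], [0.0, 0.0, 0.0], [0.0, 0.0, 0.0]]
offset [[0.75, 0.0, 0.0], [0.75, 0.0, 0.0], [0.75, 0.0, 0.0], [0.75, 0.0, 0.0], [0.75, 0.0, -0.01]]
  rot [[0.0, 0.0, 0.0], [0.0, 0.0, 0.0], [0.0, 0.0, 0.0], [0.0, 0.0, 0.0], [0.0, 0.0, 0.0]]
end [0.465  0.0509 0.0447] max 0.75 0.6
```

carry_out(
  offset=[
    [-0.2,-0.55,-0.35],
    [-0.2,-0.55,-0.35],
    [0.75,0,0],
    [0.75,0,0],
    [0.75,0,0],
  ],
  delta_rot=[
    [0,0.2,-0.6],
    [0,0.2,-0.6],
    [0,0,0],
    [0,0,0],
    [0,0,0],
  ],
)

```text
time: 2.28
tool_pos: [0.453, 0.0527, 0.0838]
tcp_rot: [-1.364, 0.914, 0.879]
wrist_force: [-1.4, 1.2, 1.1]
width: 0.397
```

carry_out(
  offset=[
    [0.75,0,0],
    [0.75,0,0],
    [0.75,0,0],
    [0.75,0,0],
    [0.7,0,0],
  ],
  delta_rot=[
    [0,0,0],
    [0,0,0],
    [0,0,0],
    [0,0,0],
    [0,0,0],
  ],
)

```text
time: 2.7
tool_pos: [0.4674, 0.0518, 0.0483]
tcp_rot: [-1.363, 0.917, 0.881]
wrist_force: [-0.6, -0.5, -0.9]
width: 0.4
```

```bash
python3 - <<'E'
from h import *; from s2 import steep
im,P,s=look('wrist','w3.png')
st(); print(steep(0,67)[1]); rows([(steep(0,67,back=.0),5)])
E
```

```text
t 2.75 p [0.4669 0.0517 0.0473] pitch 66.5 zdir 88.5 F [ 0.  -0.5 -0.3] w 0.397 q [ 0.09 -0.15  2.48 -0.12  0.4  -1.35]
[0.46496905 0.05088995 0.04470196]
offset [[0.03, 0.06, -0.02], [0.03, 0.05, -0.02], [0.03, 0.06, -0.02], [0.04, 0.05, -0.01], [0.03, 0.06, -0.02]]
  rot [[0.0, 0.0, 0.1], [0.0, 0.0, 0.1], [0.1, 0.0, 0.1], [0.0, 0.0, 0.1], [0.1, 0.0, 0.1]]
end [0.4649 0.0509 0.0447] max 0.06 0.1
```

View pics/w3.png

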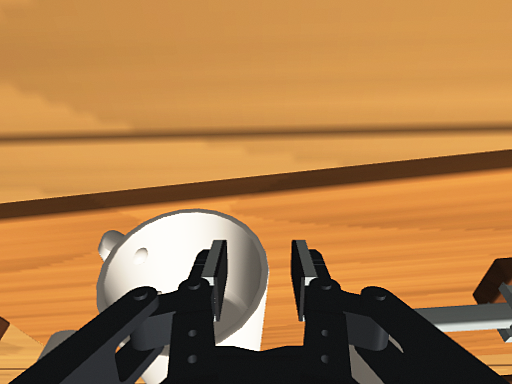

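Picture 5: one fingertip (218,245) is inside the mouth and the other (300,245) is outside. The left wall, around column 266, is between them, so I'm closing.

carry_out(
  offset=[
    [0.1,0.1,0],
    [0.1,0.1,0],
    [0,0,0],
    [0,0,0],
    [0,0,0],
  ],
  delta_rot=[
    [0,0,0],
    [0,0,0],
    [0,0,0],
    [0,0,0],
    [0,0,0],
  ],
  fingers=-1,
  newtons=40,
)

```text
time: 3.17
tool_pos: [0.4665, 0.0519, 0.0472]
tcp_rot: [-1.363, 0.916, 0.88]
wrist_force: [-2.1, 0.7, 1.2]
width: 0.062
```

carry_out(
  offset=[
    [0,0,0],
    [0,0,0],
    [0,0,0],
    [0,0,0],
    [0,0,0],
  ],
  delta_rot=[
    [0,0,0],
    [0,0,0],
    [0,0,0],
    [0,0,0],
    [0,0,0],
  ],
)

```text
time: 3.58
tool_pos: [0.4664, 0.0519, 0.0469]
tcp_rot: [-1.363, 0.916, 0.88]
wrist_force: [-1.8, 0.5, 2.5]
width: 0.066
```

```bash
cat > tip.py <<'E'
import sys
from h import *; from s2 import steep; from search import *
# path relative to present pose: apply model's motion from th0 to th in world frame to the measured tool pose
def mugT(th):
    u,z=mugpath(th); return R.from_rotvec(-0*ey).as_matrix() if 0 else (R.from_rotvec(np.radians(th)*ey).as_matrix(), O+u*ex+z*ez)
def moved(M,p,a,b):
    Ra,oa=mugT(a);Rb,ob=mugT(b); D=Rb@Ra.T
    return D@M, ob+D@(p-oa)
E
python3 - <<'E'
from tip import *
st()
s=read_state(); M=R.from_rotvec(s['tcp_rot']).as_matrix();p=s['tool_pos']
T=[]
for i,th in enumerate(np.arange(6,31,6)): T.append((moved(M,p,0,th),1))
rows(T); print(moved(M,p,0,90)[1])
E
```

```text
t 3.58 p [0.4664 0.0519 0.0469] pitch 66.4 zdir 88.5 F [-1.8  0.5  2.5] w 0.066 q [ 0.09 -0.15  2.49 -0.13  0.4  -1.35]
offset [[-0.6, -0.62, 0.0], [-0.6, -0.61, 0.0], [-0.6, -0.62, -0.01], [-0.6, -0.62, 0.0], [-0.6, -0.61, 0.0]]
  rot [[0.0, 0.0, 6.0], [0.0, 0.0, 6.0], [0.0, 0.0, 6.0], [0.0, -0.1, 6.0], [0.0, 0.0, 6.0]]
end [0.4902 0.0512 0.0821] max 0.62 6.0
[0.57387424 0.04888279 0.10472907]
```

carry_out(
  offset=[
    [-0.3,-0.31,0],
    [-0.3,-0.31,0],
    [-0.3,-0.31,0],
    [-0.3,-0.31,0],
    [-0.3,-0.31,0],
  ],
  delta_rot=[
    [0,0,3],
    [0,0,3],
    [0,0,3],
    [0,0,3],
    [0,0,3],
  ],
)

```text
time: 4.0
tool_pos: [0.4762, 0.0515, 0.0657]
tcp_rot: [-1.259, 1.114, 1.08]
wrist_force: [-0.2, -0.6, -1.7]
width: 0.062
```

```bash
python3 - <<'E'
from tip import *
st()
p=read_state()['tool_pos']
print(moved(np.eye(3),np.array([.4664,.0519,.0469]),0,15)[1])
im,P,s=look('scene','s1.png')
Q=P.reshape(-1,3)
import cv2
cv2.imwrite('pics/s1c.png',cv2.resize(im[130:340,200:420,::-1],None,fx=2.5,fy=2.5))
E
```

```text
t 4.0 p [0.4762 0.0515 0.0657] pitch 81.5 zdir 88.5 F [-0.2 -0.6 -1.7] w 0.062 q [ 0.07 -0.03  2.27 -0.02  0.75 -1.46]
[0.47600684 0.05163166 0.06609969]
```

View pics/s1c.png

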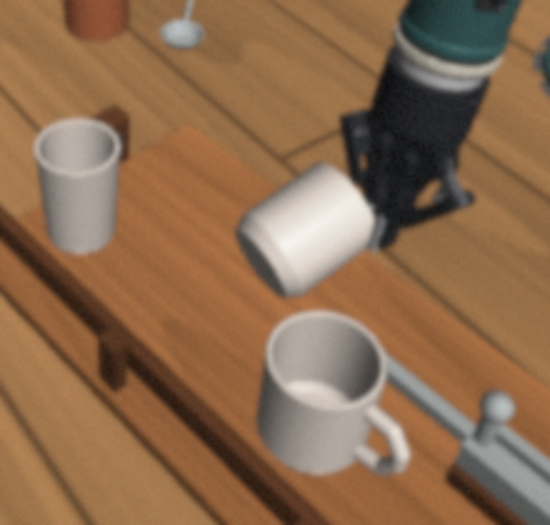

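Picture 6: the mug is pinched at the rim and tipping, with its foot edge still on the board, so I'll continue.

carry_out(
  offset=[
    [-0.3,-0.31,0],
    [-0.3,-0.31,0],
    [-0.3,-0.31,0],
    [-0.3,-0.31,0],
    [-0.3,-0.31,0],
  ],
  delta_rot=[
    [0,0,3],
    [0,0,3],
    [0,0,3],
    [0,0,3],
    [0,0,3],
  ],
)

```text
time: 4.47
tool_pos: [0.4918, 0.0516, 0.0819]
tcp_rot: [-1.135, 1.302, 1.272]
wrist_force: [-0.9, 2.6, 4.4]
width: 0.058
```

carry_out(
  offset=[
    [-0.3,-0.31,0],
    [-0.3,-0.31,0],
    [-0.3,-0.31,0],
    [-0.3,-0.31,0],
    [-0.3,-0.31,0],
  ],
  delta_rot=[
    [0,0,3],
    [0,0,3],
    [0,0,3],
    [0,0,3],
    [0,0,3],
  ],
)

```text
time: 4.88
tool_pos: [0.5102, 0.0525, 0.0953]
tcp_rot: [-0.984, 1.486, 1.461]
wrist_force: [-3.8, 5.5, 17.2]
width: 0.06
```

```bash
python3 - <<'E'
from tip import *
st()
s=read_state(); M=R.from_rotvec(s['tcp_rot']).as_matrix();p=s['tool_pos']
p0=np.array([.4664,.0519,.0469])
print(moved(np.eye(3),p0,0,45)[1])
M0=moved(M,p,45,0)[0]
sh=lambda th:-.012*(th-45)/45*ey
T=[]
for th in np.arange(48,91,3):
    m,q=moved(M0,p0,0,th); T.append(((m,q+sh(th)),1))
rows(T)
E
```

```text
t 4.88 p [0.5102 0.0525 0.0953] pitch 111.4 zdir 88.5 F [-3.8  5.5 17.2] w 0.06 q [ 0.04  0.34  1.82  0.03  1.35 -1.52]
[0.50816953 0.05073327 0.09397989]
offset [[-0.17, -0.14, -0.26], [-0.35, -0.29, -0.08], [-0.36, -0.28, -0.08], [-0.36, -0.28, -0.08], [-0.36, -0.28, -0.08]]
  rot [[0.0, 0.0, 3.0], [0.0, 0.0, 3.0], [0.0, 0.0, 3.0], [0.0, 0.0, 3.0], [0.0, 0.0, 3.0]]
offset [[-0.35, -0.28, -0.08], [-0.36, -0.29, -0.08], [-0.36, -0.28, -0.08], [-0.36, -0.28, -0.08], [-0.36, -0.28, -0.08]]
  rot [[0.0, 0.0, 3.0], [0.0, 0.0, 3.0], [0.0, -0.1, 3.0], [0.0, 0.0, 3.0], [0.0, 0.0, 3.0]]
offset [[-0.35, -0.28, -0.08], [-0.36, -0.29, -0.08], [-0.36, -0.28, -0.08], [-0.36, -0.28, -0.08], [-0.35, -0.28, -0.08]]
  rot [[0.0, 0.0, 3.0], [0.0, 0.0, 3.0], [0.0, 0.0, 3.0], [0.0, 0.0, 3.0], [0.0, 0.0, 3.0]]
end [0.5735 0.0369 0.1047] max 0.36 3.0
```

```bash
python3 - <<'E'
from tip import *
s=read_state(); M=R.from_rotvec(s['tcp_rot']).as_matrix();p=s['tool_pos']
T=[]
for th in np.arange(48,64,3):
    m,q=moved(M,p,45,th); q=q-.012*(th-45)/45*ey+np.array([0,0,np.interp(th,[45,48,51,63],[0.001,.0015,.0015,0])])
    T.append(((m,q),1))
rows(T)
E
```

```text
offset [[-0.49, -0.24, -0.08], [-0.35, -0.29, -0.08], [-0.32, -0.31, -0.08], [-0.31, -0.31, -0.08], [-0.32, -0.31, -0.08]]
  rot [[0.0, 0.0, 3.0], [0.0, 0.0, 3.0], [0.0, 0.0, 3.0], [0.0, 0.0, 3.0], [0.0, 0.0, 3.0]]
offset [[-0.32, -0.32, -0.08]]
  rot [[0.0, 0.0, 3.0]]
end [0.5355 0.047  0.1051] max 0.49 3.0
```

carry_out(
  offset=[
    [-0.5,-0.25,-0.08],
    [-0.35,-0.3,-0.08],
    [-0.32,-0.3,-0.08],
    [-0.32,-0.3,-0.08],
    [-0.32,-0.3,-0.08],
  ],
  delta_rot=[
    [0,0,3],
    [0,0,3],
    [0,0,3],
    [0,0,3],
    [0,0,3],
  ],
)

```text
time: 5.3
tool_pos: [0.5314, 0.0492, 0.1063]
tcp_rot: [-0.81, 1.661, 1.645]
wrist_force: [-0.7, 8.2, 21.2]
width: 0.063
```

```bash
python3 - <<'E'
from tip import *
st()
s=read_state(); M=R.from_rotvec(s['tcp_rot']).as_matrix();p=s['tool_pos']
p0=np.array([.4664,.0519,.0469]); print(moved(np.eye(3),p0,0,60)[1])
T=[]
for th in np.arange(63,91,3):
    m,q=moved(M,p,60,th); q=q-.008*(th-60)/30*ey
    T.append(((m,q),1))
rows(T)
im,P,s=look('scene')
cv2.imwrite('pics/s2c.png',cv2.resize(im[130:340,200:420,::-1],None,fx=2.5,fy=2.5))
E
```

```text
t 5.3 p [0.5314 0.0492 0.1063] pitch 126.4 zdir 88.5 F [-0.7  8.2 21.2] w 0.063 q [ 0.02  0.54  1.6   0.03  1.64 -1.53]
[0.52887072 0.05015503 0.10332258]
offset [[-0.36, -0.3, -0.08], [-0.35, -0.31, -0.08], [-0.36, -0.3, -0.08], [-0.35, -0.3, -0.08], [-0.36, -0.3, -0.08]]
  rot [[0.0, 0.0, 3.0], [0.0, 0.0, 3.0], [0.0, 0.0, 3.0], [0.0, 0.0, 3.0], [0.0, 0.0, 3.0]]
offset [[-0.36, -0.3, -0.08], [-0.35, -0.31, -0.08], [-0.36, -0.3, -0.08], [-0.35, -0.3, -0.08], [-0.36, -0.3, -0.08]]
  rot [[0.0, -0.1, 3.0], [0.0, 0.0, 3.0], [0.1, 0.0, 3.0], [0.0, 0.0, 3.0], [0.0, 0.0, 3.0]]
end [0.5773 0.0399 0.1061] max 0.36 3.0
```

View pics/s2c.png

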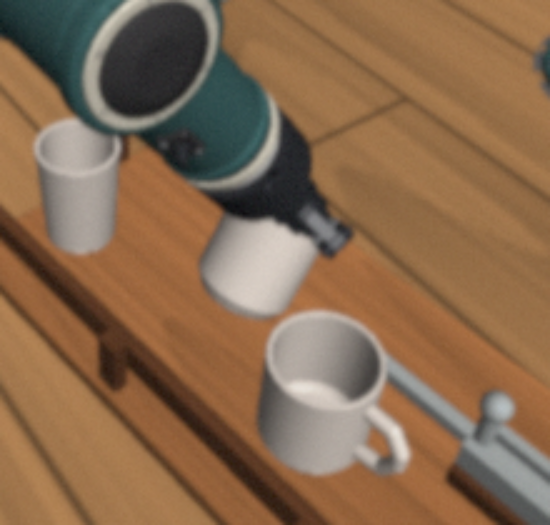

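carry_out(
  offset=[
    [-0.52,-0.18,0],
    [-0.36,-0.3,-0.04],
    [-0.36,-0.3,-0.08],
    [-0.36,-0.3,-0.08],
    [-0.36,-0.3,-0.08],
  ],
  delta_rot=[
    [0,0,3],
    [0,0,3],
    [0,0,3],
    [0,0,3],
    [0,0,3],
  ],
)

```text
time: 5.77
tool_pos: [0.5541, 0.0463, 0.1117]
tcp_rot: [-0.611, 1.829, 1.82]
wrist_force: [1.0, 11.1, 17.3]
width: 0.059
```

```bash
python3 - <<'E'
from tip import *
st()
im,P,s=look('top')
np.save('t2.npy',P)
cv2.imwrite('pics/t2c.png',cv2.resize(im[120:280,60:300,::-1],None,fx=3,fy=3))
im,P,s=look('scene')
im=cv2.cvtColor(im,cv2.COLOR_RGB2BGR)
cv2.imwrite('pics/s3c.png',cv2.resize(im[130:340,200:420],None,fx=2.5,fy=2.5))
E
```

```text
t 5.77 p [0.5541 0.0463 0.1117] pitch 141.5 zdir 88.5 F [ 1.  11.1 17.3] w 0.059 q [ 0.02  0.74  1.38  0.04  1.91 -1.54]
```

View pics/s3c.png

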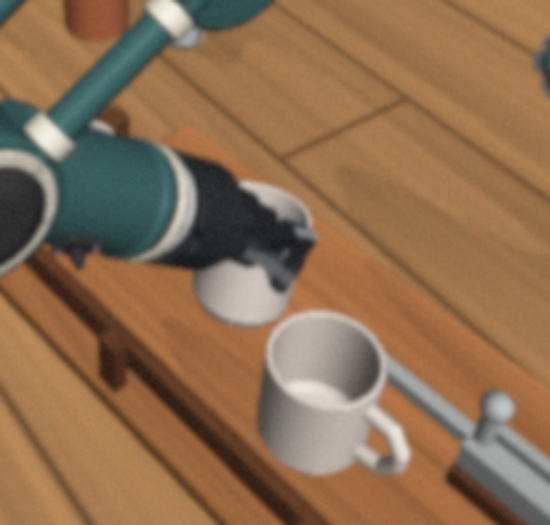

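```bash
python3 - <<'E'
from tip import *
P=np.load('t2.npy');q=P.reshape(-1,3)
S,im=None,None
im,P2,s=look('scene'); q2=P2.reshape(-1,3)
st()
for nm,a in (('top',q),('scene',q2)):
    k=a[(a[:,0]>.5)&(a[:,0]<.66)&(a[:,1]>-.06)&(a[:,1]<.03)&(a[:,2]>.03)&(a[:,2]<.13)]
    print(nm,len(k),np.percentile(k,[1,50,99],axis=0).round(3).tolist())
    for x in np.arange(.53,.66,.01):
        b=k[abs(k[:,0]-x)<.005]
        if len(b)>3: print(round(x,3),b[:,2].max().round(4),b[:,2].min().round(4),b[:,1].min().round(3),b[:,1].max().round(3),len(b))
E
```

```text
t 5.92 p [0.5543 0.0468 0.1114] pitch 141.5 zdir 88.4 F [ 0.9 11.6 18.7] w 0.056 q [ 0.02  0.74  1.38  0.04  1.91 -1.54]
top 603 [[0.531, -0.051, 0.03], [0.577, -0.001, 0.043], [0.614, 0.03, 0.126]]
0.53 0.1145 0.0766 -0.051 0.027 37
0.54 0.1133 0.0556 -0.053 0.03 93
0.55 0.1147 0.0301 -0.051 0.03 76
0.56 0.116 0.0302 -0.041 0.025 28
0.57 0.1287 0.0301 -0.031 0.03 52
0.58 0.1292 0.0302 -0.03 0.03 81
0.59 0.1221 0.0304 -0.028 0.03 84
0.6 0.1265 0.0311 -0.025 0.029 92
0.61 0.1255 0.0347 -0.018 0.024 55
0.62 0.0656 0.038 -0.008 0.014 5
scene 435 [[0.529, -0.027, 0.038], [0.612, 0.011, 0.087], [0.622, 0.03, 0.112]]
0.53 0.1103 0.088 -0.008 0.027 84
0.54 0.1111 0.0891 -0.045 0.03 80
0.55 0.1119 0.1019 -0.026 -0.017 18
0.61 0.1014 0.0488 -0.016 0.03 79
0.62 0.0846 0.0359 -0.008 0.03 171
```

View pics/t2c.png

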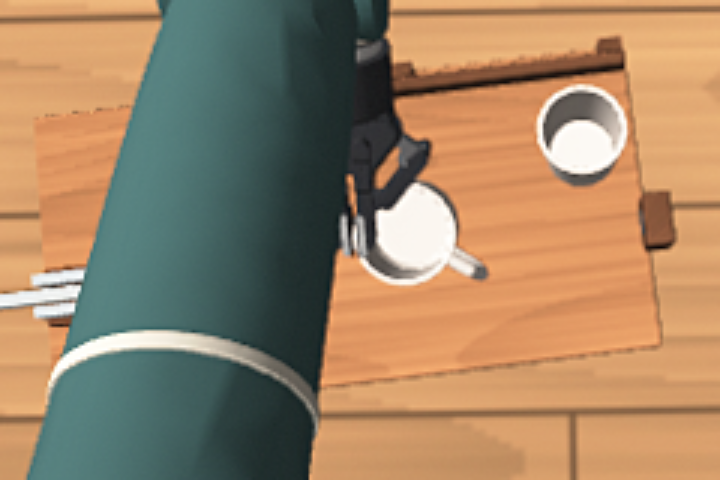

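Picture 8 (top view) and the depth data show the mug already upright: the rim is level at z≈0.112 and the handle points front-right at (470,265). It turned slightly in the pads. I'll open a little so it can settle.

carry_out(
  offset=[
    [0,0,0],
    [0,0,0],
    [0,0,0],
    [0,0,0],
    [0,0,0],
  ],
  delta_rot=[
    [0,0,0],
    [0,0,0],
    [0,0,0],
    [0,0,0],
    [0,0,0],
  ],
  fingers=-0.6,
  newtons=25,
)

```text
time: 6.33
tool_pos: [0.5532, 0.043, 0.1073]
tcp_rot: [-0.616, 1.833, 1.815]
wrist_force: [0.7, 1.7, 4.9]
width: 0.199
```

```bash
python3 - <<'E'
from tip import *
im,P,s=look('top'); st()
a=P.reshape(-1,3)
k=a[(a[:,0]>.5)&(a[:,0]<.66)&(a[:,1]>-.06)&(a[:,1]<.05)&(a[:,2]>.105)&(a[:,2]<.118)]
f=lambda c:np.hypot(k[:,0]-c[0],k[:,1]-c[1])-.0395
from scipy.optimize import least_squares
r=least_squares(f,[.575,.003],loss='soft_l1',f_scale=.002);print(len(k),r.x,np.median(abs(r.fun)),np.percentile(k[:,2],[5,50,95]))
i=abs(f(r.x))<.004
A=np.c_[k[i,:2]-r.x,np.ones(i.sum())];print(np.linalg.lstsq(A,k[i,2],rcond=None)[0],i.sum())
E
```

```text
t 6.38 p [0.5533 0.0429 0.1074] pitch 141.4 zdir 88.5 F [0.6 2.2 4. ] w 0.197 q [ 0.01  0.75  1.39  0.03  1.9  -1.53]
136 [0.5789866  0.01033408] 0.0011832652956381938 [0.1074117  0.11341437 0.11718806]
[0.04533011 0.01080132 0.11380394] 134
```

carry_out(
  offset=[
    [-0.6,0.3,0],
    [-1.5,0,0],
    [-2,0,0],
    [-2.5,0,0],
    [-2.5,0,0],
  ],
  delta_rot=[
    [0,0,0],
    [0,0,0],
    [0,0,0],
    [0,0,0],
    [0,0,0],
  ],
)

```text
time: 6.8
tool_pos: [0.6229, 0.0404, 0.166]
tcp_rot: [-0.616, 1.836, 1.814]
wrist_force: [0.3, -0.3, 0.4]
width: 0.198
```

```bash
python3 - <<'E'
from tip import *
st()
rows([(pose(90,6,(.56,.02,.26)),10),(pose(90,6,(.47,-.003,.20)),5)])
E
```

```text
t 6.8 p [0.6229 0.0404 0.166 ] pitch 141.4 zdir 88.5 F [ 0.3 -0.3  0.4] w 0.198 q [ 0.01  0.82  1.15  0.03  2.07 -1.53]
offset [[-0.1, 1.12, -0.22], [-0.2, 1.11, -0.21], [-0.29, 1.09, -0.2], [-0.39, 1.07, -0.19], [-0.48, 1.03, -0.17]]
  rot [[-0.7, 0.3, -5.1], [-0.7, 0.3, -5.1], [-0.7, 0.3, -5.1], [-0.7, 0.3, -5.2], [-0.7, 0.3, -5.1]]
offset [[-0.57, 0.98, -0.17], [-0.66, 0.93, -0.16], [-0.74, 0.87, -0.15], [-0.81, 0.8, -0.14], [-0.88, 0.73, -0.14]]
  rot [[-0.7, 0.3, -5.2], [-0.7, 0.3, -5.1], [-0.7, 0.4, -5.2], [-0.7, 0.3, -5.1], [-0.8, 0.4, -5.2]]
offset [[1.2, 1.84, -0.27], [1.2, 1.84, -0.27], [1.2, 1.84, -0.27], [1.2, 1.84, -0.27], [1.19, 1.83, -0.26]]
  rot [[0.0, 0.0, 0.0], [0.0, 0.0, 0.0], [0.0, 0.0, 0.0], [0.0, 0.0, 0.0], [0.0, 0.0, 0.0]]
end [ 0.47  -0.003  0.2  ] max 1.84 5.2
```

carry_out(
  offset=[
    [-0.3,1.2,-0.2],
    [-0.3,1.1,-0.2],
    [-0.3,1.1,-0.2],
    [-0.4,1.1,-0.2],
    [-0.5,1,-0.2],
  ],
  delta_rot=[
    [-0.7,0.3,-5.1],
    [-0.7,0.3,-5.1],
    [-0.7,0.3,-5.1],
    [-0.7,0.3,-5.1],
    [-0.7,0.3,-5.1],
  ],
  fingers=-1,
)

```text
time: 7.22
tool_pos: [0.5937, 0.0299, 0.2161]
tcp_rot: [-0.99, 1.506, 1.566]
wrist_force: [0.3, 0.5, 0.3]
width: -0.0
```

carry_out(
  offset=[
    [-0.6,1,-0.15],
    [-0.7,0.9,-0.15],
    [-0.7,0.9,-0.15],
    [-0.8,0.8,-0.15],
    [-0.9,0.7,-0.15],
  ],
  delta_rot=[
    [-0.7,0.3,-5.1],
    [-0.7,0.3,-5.1],
    [-0.7,0.4,-5.2],
    [-0.7,0.3,-5.2],
    [-0.8,0.4,-5.2],
  ],
)

```text
time: 7.63
tool_pos: [0.5621, 0.0197, 0.2644]
tcp_rot: [-1.289, 1.154, 1.282]
wrist_force: [-0.6, -0.4, 0.3]
width: 0.0
```

carry_out(
  offset=[
    [1.2,1.85,-0.25],
    [1.2,1.85,-0.25],
    [1.2,1.85,-0.25],
    [1.2,1.85,-0.25],
    [1.2,1.85,-0.25],
  ],
  delta_rot=[
    [0,0,0],
    [0,0,0],
    [0,0,0],
    [0,0,0],
    [0,0,0],
  ],
)

```text
time: 8.05
tool_pos: [0.4704, -0.0023, 0.2029]
tcp_rot: [-1.286, 1.158, 1.285]
wrist_force: [0.2, 0.4, 0.3]
width: -0.002
```

```bash
cat > find.py <<'E'
from h import *
from scipy.optimize import least_squares
def lane(p): 
    a=np.radians(6.05); d=np.asarray(p)[:2]-[.619,.0106]; return np.array([d[0]*np.cos(a)+d[1]*np.sin(a),-d[0]*np.sin(a)+d[1]*np.cos(a)])
def world(x,y):
    a=np.radians(6.05); return np.array([.619+x*np.cos(a)-y*np.sin(a),.0106+x*np.sin(a)+y*np.cos(a)])
def rim(P,c0,r0,z):
    a=P.reshape(-1,3); k=a[(np.hypot(a[:,0]-c0[0],a[:,1]-c0[1])<r0+.02)&(abs(a[:,2]-z)<.007)]
    f=lambda c:np.hypot(k[:,0]-c[0],k[:,1]-c[1])-r0
    r=least_squares(f,c0,loss='soft_l1',f_scale=.002); c=r.x; i=abs(f(c))<.006
    g=np.linalg.lstsq(np.c_[k[i,:2]-c,np.ones(i.sum())],k[i,2],rcond=None)[0]
    print('centre',c.round(4),'lane',lane(c).round(4),'n',i.sum(),'slopes deg',np.degrees(g[:2]).round(1),'z',g[2].round(4))
    return c
E
python3 - <<'E'
from find import *
st()
im,P,s=look('top','t3.png'); np.save('t3.npy',P)
cv2.imwrite('pics/t3c.png',cv2.resize(im[120:280,60:300,::-1],None,fx=3,fy=3))
for c,r,z in (((.579,.01),.039,.115),((.6146,.140),.039,.115),((.649,-.134),.034,.123)): rim(P,c,r,z)
E
```

```text
t 8.05 p [ 0.4704 -0.0023  0.2029] pitch 90.0 zdir 96.0 F [0.2 0.4 0.3] w -0.002 q [-0.06 -0.11  2.06 -0.    1.19 -1.73]
centre [0.5844 0.0147] lane [-0.0339  0.0077] n 142 slopes deg [ 0.4 -0.1] z 0.1127
centre [0.6144 0.1401] lane [0.0091 0.1292] n 198 slopes deg [-0.4 -0.1] z 0.1125
centre [ 0.6482 -0.1337] lane [ 0.0139 -0.1465] n 153 slopes deg [-0.  -0.7] z 0.1209
```

View pics/t3c.png

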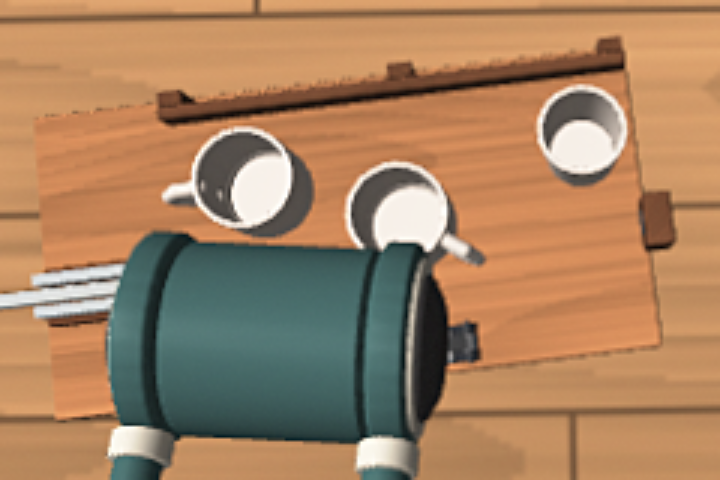

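Picture 9: the mug stands upright at lane (-34, 8), with its handle to the front-right and the neighbours unmoved. I'll push it back from the front, low down, with closed fingers.

```bash
python3 - <<'E'
from find import *
def L(x,y,z): return np.r_[world(x,y),z]
rows([(pose(80,6.05,L(-.115,.007,.047)),5),(pose(80,6.05,L(-.085,.007,.045)),5),(pose(80,6.05,L(-.045,.006,.045)),10)])
E
```

```text
offset [[3.04, -0.81, 0.08], [3.07, -0.7, 0.08], [3.09, -0.59, 0.08], [3.11, -0.48, 0.08], [3.13, -0.36, 0.07]]
  rot [[0.0, 0.0, -2.1], [0.0, 0.0, -2.1], [0.0, 0.0, -2.1], [0.0, 0.0, -2.1], [-0.1, 0.0, -2.1]]
offset [[0.14, -0.58, 0.0], [0.14, -0.58, 0.0], [0.15, -0.59, 0.0], [0.14, -0.58, 0.0], [0.15, -0.59, 0.0]]
  rot [[0.0, 0.0, 0.0], [0.0, 0.0, 0.0], [0.0, 0.0, 0.0], [0.0, 0.0, 0.0], [0.0, 0.0, 0.0]]
offset [[0.07, -0.39, -0.01], [0.07, -0.39, -0.01], [0.07, -0.39, -0.01], [0.07, -0.4, -0.01], [0.07, -0.39, -0.01]]
  rot [[0.0, 0.0, 0.0], [0.0, 0.0, 0.0], [0.0, 0.0, 0.0], [0.0, 0.0, 0.0], [0.0, 0.0, 0.0]]
offset [[0.07, -0.4, -0.01], [0.07, -0.39, -0.01], [0.07, -0.4, -0.01], [0.07, -0.39, -0.01], [0.07, -0.4, -0.01]]
  rot [[0.0, 0.0, 0.0], [0.0, 0.0, 0.0], [0.0, 0.0, 0.0], [0.0, 0.0, 0.0], [0.0, 0.0, 0.0]]
end [0.5737 0.0118 0.045 ] max 3.13 2.1
```

carry_out(
  offset=[
    [3,-0.8,0.1],
    [3.1,-0.7,0.1],
    [3.1,-0.6,0.1],
    [3.1,-0.5,0.05],
    [3.1,-0.35,0.05],
  ],
  delta_rot=[
    [0,0,-2.1],
    [0,0,-2.1],
    [0,0,-2.1],
    [0,0,-2.1],
    [0,0,-2.1],
  ],
)

```text
time: 8.52
tool_pos: [0.5126, 0.0065, 0.0513]
tcp_rot: [-1.361, 1.012, 1.148]
wrist_force: [-0.3, 0.5, -0.4]
width: -0.001
```

carry_out(
  offset=[
    [0.14,-0.6,0],
    [0.14,-0.6,0],
    [0.14,-0.6,0],
    [0.14,-0.6,0],
    [0.14,-0.6,0],
  ],
  delta_rot=[
    [0,0,0],
    [0,0,0],
    [0,0,0],
    [0,0,0],
    [0,0,0],
  ],
)

```text
time: 8.93
tool_pos: [0.5448, 0.0101, 0.053]
tcp_rot: [-1.36, 1.011, 1.149]
wrist_force: [-3.3, -0.6, 2.2]
width: -0.001
```

carry_out(
  offset=[
    [0.07,-0.4,0],
    [0.07,-0.4,0],
    [0.07,-0.4,0],
    [0.07,-0.4,0],
    [0.07,-0.4,0],
  ],
  delta_rot=[
    [0,0,0],
    [0,0,0],
    [0,0,0],
    [0,0,0],
    [0,0,0],
  ],
)

```text
time: 9.35
tool_pos: [0.5626, 0.0124, 0.051]
tcp_rot: [-1.358, 1.014, 1.152]
wrist_force: [-3.0, -1.1, 2.9]
width: 0.002
```

```bash
python3 - <<'E'
from find import *
st(); print(lane(read_state()['tool_pos']))
im,P,s=look('scene'); im2,P2,s=look('top')
rim(np.concatenate([P.reshape(-1,3),P2.reshape(-1,3)]),(.60,.014),.039,.113)
E
```

```text
t 9.35 p [0.5626 0.0124 0.051 ] pitch 79.5 zdir 96.0 F [-3.  -1.1  2.9] w 0.002 q [-0.04  0.13  2.14  0.04  0.69 -1.75]
[-0.05594068  0.00774112]
centre [0.6107 0.0204] lane [-0.0072  0.0107] n 496 slopes deg [ 0.1 -0.2] z 0.1111
```

carry_out(
  offset=[
    [0.07,-0.37,0],
    [0.07,-0.37,0],
    [0.07,-0.37,0],
    [0.07,-0.37,0],
    [0.07,-0.37,0],
  ],
  delta_rot=[
    [0,0,0],
    [0,0,0],
    [0,0,0],
    [0,0,0],
    [0,0,0],
  ],
)

```text
time: 9.87
tool_pos: [0.5814, 0.0144, 0.0507]
tcp_rot: [-1.358, 1.014, 1.152]
wrist_force: [-2.2, 0.0, 1.1]
width: -0.001
```

carry_out(
  offset=[
    [0,1,0],
    [0,2,0],
    [0,2,0],
    [-2,2,0],
    [-3,1,0],
  ],
  delta_rot=[
    [0,0,0],
    [0,0,0],
    [0,0,0],
    [0,0,0],
    [0,0,0],
  ],
)

```text
time: 10.28
tool_pos: [0.4875, 0.0053, 0.081]
tcp_rot: [-1.353, 1.02, 1.16]
wrist_force: [0.1, -0.3, -0.7]
width: -0.0
```

```bash
python3 - <<'E'
from find import *
st(); print(lane(read_state()['tool_pos']))
im,P,s=look('scene'); im2,P2,s=look('top')
rim(P,(.63,.02),.039,.113);rim(P2,(.63,.02),.039,.113)
for c,r,z in (((.6146,.140),.039,.115),((.649,-.134),.034,.123)): rim(P2,c,r,z)
# knob/bar: points
a=np.concatenate([P2.reshape(-1,3)]); l=np.array([*lane(a.T[:2]*0+0)]) if 0 else None
d=a[:,:2]-[.619,.0106]; t=np.radians(6.05); lx=d[:,0]*np.cos(t)+d[:,1]*np.sin(t); ly=-d[:,0]*np.sin(t)+d[:,1]*np.cos(t)
k=(abs(lx+.06)<.02)&(ly>.15)&(ly<.33)&(a[:,2]>.085)&(a[:,2]<.125)
print('knob',np.median(lx[k]),np.median(ly[k]),a[k,2].max(),k.sum())
k=(abs(lx+.06)<.02)&(ly>.05)&(ly<.2)&(a[:,2]>.045)&(a[:,2]<.07)
print('bar tip',ly[k].min(),np.median(lx[k]))
E
```

```text
t 10.28 p [0.4875 0.0053 0.081 ] pitch 80.1 zdir 96.0 F [ 0.1 -0.3 -0.7] w -0.0 q [-0.06 -0.05  2.26  0.05  0.76 -1.77]
[-0.13129413  0.00860262]
centre [0.633  0.0239] lane [0.0153 0.0118] n 356 slopes deg [-0.1  0.2] z 0.1104
centre [0.6315 0.0233] lane [0.0137 0.0113] n 201 slopes deg [-0.3 -0.2] z 0.1122
centre [0.6144 0.1401] lane [0.0091 0.1293] n 199 slopes deg [ 0.  -0.4] z 0.1124
centre [ 0.6483 -0.1336] lane [ 0.0139 -0.1465] n 152 slopes deg [-0.6  0.3] z 0.1207
knob -0.059959184287491724 0.22034588169264172 0.10755132237619143 60
bar tip 0.1046722857275914 -0.05890515583304977
```

```bash
python3 - <<'E'
from find import *
def L(x,y,z): return np.r_[world(x,y),z]
im2,P2,s=look('top')
a=P2.reshape(-1,3); d=a[:,:2]-[.619,.0106]; t=np.radians(6.05); lx=d[:,0]*np.cos(t)+d[:,1]*np.sin(t); ly=-d[:,0]*np.sin(t)+d[:,1]*np.cos(t)
k=(abs(lx)<.07)&(ly<-.032)&(ly>-.1)&(a[:,2]>.035)&(a[:,2]<.12)
print('handle',k.sum(),np.percentile(lx[k],[0,5,50,95]),np.percentile(ly[k],[0,5,50,95]))
rows([(pose(90,6.05,L(-.105,.06,.15)),3),(pose(90,6.05,L(-.062,.285,.15)),7),(pose(90,6.05,L(-.062,.28,.07)),5)])
rows([(pose(90,6.05,L(-.062,.10,.07)),10),(pose(90,6.05,L(-.062,-.055,.07)),15)],start=pose(90,6.05,L(-.062,.28,.07)))
E
```

```text
handle 66 [-0.02628862 -0.02522044 -0.01799358 -0.00885788] [-0.05497722 -0.05322882 -0.04307359 -0.03342304]
offset [[-1.92, -1.02, 1.75], [-1.99, -0.89, 1.75], [-2.03, -0.77, 1.76], [0.0, -0.61, 3.21], [0.0, -0.61, 3.22]]
  rot [[0.0, 0.0, 3.6], [0.0, 0.0, 3.6], [0.0, 0.0, 3.6], [0.0, 0.0, 0.0], [0.0, 0.0, 0.0]]
offset [[0.0, -0.61, 3.21], [0.0, -0.61, 3.22], [0.0, -0.61, 3.21], [0.0, -0.62, 3.22], [0.0, -0.61, 3.21]]
  rot [[0.0, 0.0, 0.0], [0.0, 0.0, 0.0], [0.0, 0.0, 0.0], [0.0, 0.0, 0.0], [0.0, 0.0, 0.0]]
offset [[1.6, 0.0, -0.1], [1.6, 0.0, -0.1], [1.6, 0.0, -0.1], [1.6, 0.0, -0.1], [1.6, 0.0, -0.1]]
  rot [[0.0, 0.0, 0.0], [0.0, 0.0, 0.0], [0.0, 0.0, 0.0], [0.0, 0.0, 0.0], [0.0, 0.0, 0.0]]
end [0.5278 0.2825 0.07  ] max 3.22 3.6
offset [[0.0, 0.0, -1.8], [0.0, 0.0, -1.8], [0.0, 0.0, -1.8], [0.0, 0.0, -1.8], [0.0, 0.0, -1.8]]
  rot [[0.0, 0.0, 0.0], [0.0, 0.0, 0.0], [0.0, 0.0, 0.0], [0.0, 0.0, 0.0], [0.0, 0.0, 0.0]]
offset [[0.0, 0.0, -1.8], [0.0, 0.0, -1.8], [0.0, 0.0, -1.8], [0.0, 0.0, -1.8], [0.0, 0.0, -1.8]]
  rot [[0.0, 0.0, 0.0], [0.0, 0.0, 0.0], [0.0, 0.0, 0.0], [0.0, 0.0, 0.0], [0.0, 0.0, 0.0]]
offset [[0.0, 0.0, -1.03], [0.0, 0.0, -1.03], [0.0, 0.0, -1.03], [0.0, 0.0, -1.03], [0.0, 0.0, -1.03]]
  rot [[0.0, 0.0, 0.0], [0.0, 0.0, 0.0], [0.0, 0.0, 0.0], [0.0, 0.0, 0.0], [0.0, 0.0, 0.0]]
offset [[0.0, 0.0, -1.04], [0.0, 0.0, -1.03], [0.0, 0.0, -1.04], [0.0, 0.0, -1.03], [0.0, 0.0, -1.04]]
  rot [[0.0, 0.0, 0.0], [0.0, 0.0, 0.0], [0.0, 0.0, 0.0], [0.0, 0.0, 0.0], [0.0, 0.0, 0.0]]
offset [[0.0, 0.0, -1.03], [0.0, 0.0, -1.04], [0.0, 0.0, -1.03], [0.0, 0.0, -1.04], [0.0, 0.0, -1.03]]
  rot [[0.0, 0.0, 0.0], [0.0, 0.0, 0.0], [0.0, 0.0, 0.0], [0.0, 0.0, 0.0], [0.0, 0.0, 0.0]]
end [ 0.5631 -0.0506  0.07  ] max 1.8 0.0
```

carry_out(
  offset=[
    [-1.9,-1,1.75],
    [-2,-0.9,1.75],
    [-2,-0.8,1.75],
    [0,-0.6,3.2],
    [0,-0.6,3.2],
  ],
  delta_rot=[
    [0,0,3.5],
    [0,0,3.5],
    [0,0,3],
    [0,0,0],
    [0,0,0],
  ],
)

```text
time: 10.85
tool_pos: [0.516, 0.1255, 0.1489]
tcp_rot: [-1.289, 1.147, 1.276]
wrist_force: [-0.1, -0.2, -0.5]
width: 0.001
```

carry_out(
  offset=[
    [0,-0.6,3.2],
    [0,-0.6,3.2],
    [0,-0.6,3.2],
    [0,-0.6,3.2],
    [0,-0.6,3.2],
  ],
  delta_rot=[
    [0,0,0],
    [0,0,0],
    [0,0,0],
    [0,0,0],
    [0,0,0],
  ],
)

```text
time: 11.27
tool_pos: [0.5261, 0.2883, 0.1466]
tcp_rot: [-1.289, 1.15, 1.281]
wrist_force: [-0.3, -0.4, -0.1]
width: -0.0
```

```bash
python3 - <<'E'
from find import *
st(); print(lane(read_state()['tool_pos']))
E
```

```text
t 11.27 p [0.5261 0.2883 0.1466] pitch 89.5 zdir 96.0 F [-0.3 -0.4 -0.1] w -0.0 q [ 0.46  0.18  1.86 -0.    1.09 -1.21]
[-0.06313684  0.28598659]
```

Now I'll lower behind the knob and push.

carry_out(
  offset=[
    [1.5,0,0],
    [1.5,0,0],
    [1.5,0,0],
    [1.5,0,0],
    [1.5,0,0],
  ],
  delta_rot=[
    [0,0,0],
    [0,0,0],
    [0,0,0],
    [0,0,0],
    [0,0,0],
  ],
)

```text
time: 11.68
tool_pos: [0.5266, 0.287, 0.0709]
tcp_rot: [-1.289, 1.15, 1.281]
wrist_force: [0.4, -0.3, 0.4]
width: 0.001
```

carry_out(
  offset=[
    [0,0,-1],
    [0,0,-1.2],
    [0,0,-1.2],
    [0,0,-1.2],
    [0,0,-1.2],
  ],
  delta_rot=[
    [0,0,0],
    [0,0,0],
    [0,0,0],
    [0,0,0],
    [0,0,0],
  ],
)

```text
time: 12.1
tool_pos: [0.5336, 0.228, 0.0738]
tcp_rot: [-1.288, 1.148, 1.279]
wrist_force: [-0.4, 1.8, -2.1]
width: -0.0
```

carry_out(
  offset=[
    [0,0,-1.2],
    [0,0,-1.2],
    [0,0,-1.2],
    [0,0,-1.2],
    [0,0,-1.2],
  ],
  delta_rot=[
    [0,0,0],
    [0,0,0],
    [0,0,0],
    [0,0,0],
    [0,0,0],
  ],
)

```text
time: 12.52
tool_pos: [0.54, 0.1682, 0.0736]
tcp_rot: [-1.29, 1.148, 1.279]
wrist_force: [1.1, 2.9, 1.6]
width: -0.005
```

```bash
cat > bar.py <<'E'
from find import *
st(); print(lane(read_state()['tool_pos']))
im,P2,s=look('top')
a=P2.reshape(-1,3); d=a[:,:2]-[.619,.0106]; t=np.radians(6.05); lx=d[:,0]*np.cos(t)+d[:,1]*np.sin(t); ly=-d[:,0]*np.sin(t)+d[:,1]*np.cos(t)
k=(abs(lx+.06)<.008)&(abs(a[:,2]-.058)<.006)
print('bar y range',np.percentile(ly[k],[0,2,98,100]).round(4),k.sum(), 'x',np.median(lx[k]))
im,P,s=look('scene'); rim(P,(.633,.024),.039,.113)
E
python3 bar.py
```

```text
t 12.52 p [0.54   0.1682 0.0736] pitch 89.4 zdir 96.0 F [1.1 2.9 1.6] w -0.005 q [ 0.26  0.2   1.99 -0.    0.94 -1.42]
[-0.06190262  0.16505368]
bar y range [-0.1899 -0.1886  0.4733  0.4765] 273 x -0.05888915421878749
centre [0.6329 0.0239] lane [0.0153 0.0117] n 350 slopes deg [-0.   0.1] z 0.1103
```

carry_out(
  offset=[
    [0,0,-1.2],
    [0,0,-1.2],
    [0,0,-1.2],
    [0,0,-1.2],
    [0,0,-1.2],
  ],
  delta_rot=[
    [0,0,0],
    [0,0,0],
    [0,0,0],
    [0,0,0],
    [0,0,0],
  ],
)

```text
time: 13.03
tool_pos: [0.5455, 0.1085, 0.0728]
tcp_rot: [-1.289, 1.15, 1.28]
wrist_force: [1.4, 2.6, 1.2]
width: 0.001
```

carry_out(
  offset=[
    [0,0,-1.2],
    [0,0,-1.2],
    [0,0,-1.2],
    [0,0,-1.2],
    [0,0,-1.2],
  ],
  delta_rot=[
    [0,0,0],
    [0,0,0],
    [0,0,0],
    [0,0,0],
    [0,0,0],
  ],
)

```text
time: 13.45
tool_pos: [0.552, 0.0487, 0.0728]
tcp_rot: [-1.289, 1.15, 1.28]
wrist_force: [0.6, 2.2, 0.8]
width: 0.003
```

carry_out(
  offset=[
    [0,0,-1],
    [0,0,-1],
    [0,0,-1],
    [0,0,-1],
    [0,0,-1],
  ],
  delta_rot=[
    [0,0,0],
    [0,0,0],
    [0,0,0],
    [0,0,0],
    [0,0,0],
  ],
)

```text
time: 13.87
tool_pos: [0.5571, -0.0007, 0.0727]
tcp_rot: [-1.289, 1.15, 1.28]
wrist_force: [1.3, 2.3, 1.4]
width: -0.002
```

carry_out(
  offset=[
    [0,0,-0.5],
    [0,0,-0.5],
    [0,0,-0.4],
    [0,0,-0.4],
    [0,0,-0.4],
  ],
  delta_rot=[
    [0,0,0],
    [0,0,0],
    [0,0,0],
    [0,0,0],
    [0,0,0],
  ],
)

```text
time: 14.28
tool_pos: [0.5592, -0.0218, 0.0726]
tcp_rot: [-1.289, 1.15, 1.281]
wrist_force: [1.0, 3.0, 1.2]
width: 0.0
```

```bash
python3 bar.py
```

```text
t 14.28 p [ 0.5592 -0.0218  0.0726] pitch 89.5 zdir 96.0 F [1.  3.  1.2] w 0.0 q [-0.09  0.19  2.    0.    0.93 -1.76]
[-0.0628696  -0.02589772]
bar y range [-0.1903 -0.1643  0.2812  0.2876] 510 x -0.05898146718373991
centre [0.633 0.024] lane [0.0153 0.0119] n 349 slopes deg [-0.1 -0.2] z 0.1105
```

carry_out(
  offset=[
    [0,0,-0.4],
    [0,0,-0.4],
    [0,0,-0.4],
    [0,0,-0.4],
    [0,0,-0.4],
  ],
  delta_rot=[
    [0,0,0],
    [0,0,0],
    [0,0,0],
    [0,0,0],
    [0,0,0],
  ],
)

```text
time: 14.8
tool_pos: [0.5609, -0.0418, 0.0723]
tcp_rot: [-1.289, 1.15, 1.281]
wrist_force: [-0.4, 1.2, -0.9]
width: 0.001
```

carry_out(
  offset=[
    [0,0,-0.2],
    [0,0,-0.2],
    [0,0,-0.2],
    [0,0,-0.2],
    [0,0,-0.2],
  ],
  delta_rot=[
    [0,0,0],
    [0,0,0],
    [0,0,0],
    [0,0,0],
    [0,0,0],
  ],
)

```text
time: 15.22
tool_pos: [0.562, -0.0516, 0.0724]
tcp_rot: [-1.289, 1.15, 1.281]
wrist_force: [-1.9, 1.2, -0.7]
width: -0.001
```

```bash
python3 bar.py
```

```text
t 15.22 p [ 0.562  -0.0516  0.0724] pitch 89.5 zdir 96.0 F [-1.9  1.2 -0.7] w -0.001 q [-0.14  0.2   1.99  0.    0.94 -1.82]
[-0.06319998 -0.05585775]
bar y range [-0.1899 -0.186   0.2523  0.2914] 517 x -0.0585603255702806
centre [0.633 0.024] lane [0.0154 0.0118] n 358 slopes deg [-0.1 -0. ] z 0.1103
```

carry_out(
  offset=[
    [0,0,-0.1],
    [0,0,-0.1],
    [0,0,-0.1],
    [0,0,-0.1],
    [0,0,-0.1],
  ],
  delta_rot=[
    [0,0,0],
    [0,0,0],
    [0,0,0],
    [0,0,0],
    [0,0,0],
  ],
)

```text
time: 15.73
tool_pos: [0.562, -0.0523, 0.0723]
tcp_rot: [-1.282, 1.147, 1.284]
wrist_force: [-3.7, 19.7, 1.7]
width: -0.001
```

```bash
python3 bar.py
```

```text
t 15.73 p [ 0.562  -0.0523  0.0723] pitch 89.3 zdir 95.9 F [-3.7 19.7  1.7] w -0.001 q [-0.14  0.2   1.99  0.01  0.94 -1.82]
[-0.06326702 -0.05655333]
bar y range [-0.1896 -0.1848  0.253   0.292 ] 521 x -0.058580124245576376
centre [0.633  0.0239] lane [0.0154 0.0118] n 353 slopes deg [-0.1  0.3] z 0.1104
```

The force jumped to about 20 N while the bar stopped moving, so it's against its stop. I'll back off and check.

carry_out(
  offset=[
    [0,0,0.6],
    [0,0,1],
    [-1,0,1],
    [-3,0.5,0],
    [-4,1,0],
  ],
  delta_rot=[
    [0,0,0],
    [0,0,0],
    [0,0,0],
    [0,0,0],
    [0,0,0],
  ],
)

```text
time: 16.25
tool_pos: [0.5424, -0.0314, 0.1506]
tcp_rot: [-1.287, 1.154, 1.286]
wrist_force: [0.5, 0.7, -0.9]
width: -0.003
```

carry_out(
  offset=[
    [-4,2,0],
    [-3,3,2],
    [0,3,3],
    [0,3,4],
    [0,0,4],
  ],
  delta_rot=[
    [0,0,0],
    [0,0,0],
    [0,0,0],
    [0,0,0],
    [0,0,0],
  ],
)

```text
time: 16.67
tool_pos: [0.4287, 0.0764, 0.217]
tcp_rot: [-1.289, 1.152, 1.277]
wrist_force: [0.2, 0.4, -0.4]
width: 0.001
```

carry_out(
  offset=[
    [0,0,4],
    [0,0,4],
    [0,0,4],
    [0,0,4],
    [0,0,4],
  ],
  delta_rot=[
    [0,0,0],
    [0,0,0],
    [0,0,0],
    [0,0,0],
    [0,0,0],
  ],
)

```text
time: 17.08
tool_pos: [0.4109, 0.2781, 0.2174]
tcp_rot: [-1.29, 1.147, 1.278]
wrist_force: [1.4, -1.0, -0.4]
width: 0.0
```

```bash
python3 bar.py; python3 - <<'E'
from find import *
im,P2,s=look('top')
for c,r,z in (((.633,.024),.039,.113),((.6146,.140),.039,.115),((.649,-.134),.034,.123)): rim(P2,c,r,z)
a=P2.reshape(-1,3); d=a[:,:2]-[.619,.0106]; t=np.radians(6.05); lx=d[:,0]*np.cos(t)+d[:,1]*np.sin(t); ly=-d[:,0]*np.sin(t)+d[:,1]*np.cos(t)
k=(abs(lx+.06)<.02)&(ly>-.15)&(ly<.2)&(a[:,2]>.09)&(a[:,2]<.125)
print('knob',np.median(lx[k]),np.median(ly[k]),k.sum())
im2,_,_=look('scene')
cv2.imwrite('pics/end.png',np.vstack([cv2.resize(im[120:280,60:300,::-1],(800,533))[:, :],])[:533])
E
```

```text
t 17.08 p [0.4109 0.2781 0.2174] pitch 89.3 zdir 96.0 F [ 1.4 -1.  -0.4] w 0.0 q [ 0.55 -0.08  2.   -0.    1.21 -1.13]
[-0.17879145  0.28793708]
bar y range [-0.1899 -0.1819  0.2493  0.3118] 811 x -0.058392281427577956
centre [0.6329 0.0239] lane [0.0152 0.0118] n 352 slopes deg [-0.1  0.2] z 0.1104
centre [0.6314 0.0234] lane [0.0136 0.0114] n 203 slopes deg [-0.1 -0.4] z 0.1124
centre [0.6145 0.1401] lane [0.0092 0.1293] n 197 slopes deg [0.  0.4] z 0.1125
centre [ 0.6481 -0.1336] lane [ 0.0138 -0.1464] n 158 slopes deg [-0.2  0.5] z 0.1208
knob -0.058387893527318165 -0.0807551583976013 64
```

View pics/end.png

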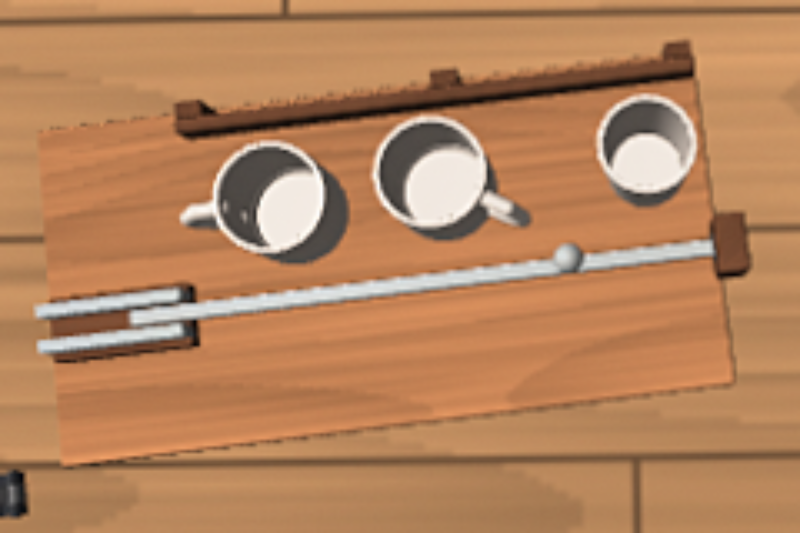

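Picture 10: all three vessels stand in the row, with the mug at (430,172). The bar's tip is in the keeper at (715,250) and the knob is at (568,257). Handing in.

```bash
python3 -c "
from workcell import *
print(finish_job())"
```

```text
the job is handed in; nothing more can be done
None
```

The mug now stands upright in the row between its two neighbours, and the retaining bar is fully home in its keeper. I handed the job in at about 17 s of the 64 s allowed; no verdict was given.

- **Tipping:** I pinched the mug's rim wall and rolled it up over its foot edge. In the two pictures I took during the roll, the foot edge was still on the board.
- **Sliding and bar:** I pushed the mug back with closed fingers, low on its front. I then pushed the bar by its knob until it stopped, where the force rose to about 20 N.
- **Mug:** it stands level within measurement noise (about half a degree), at lane x 14–15 mm, y 11–12 mm. Its handle is about 28 mm behind the bar.
- **Neighbours:** both are within about 1 mm of where they started.
- **Bar:** the knob measured y -80.8 mm, against -79.5 mm for fully home. The 1.3 mm difference is within the 2 mm calibration error. The robot was clear of everything when I handed in.

**What went differently:**
- **First approach:** the shallow 45° approach was out of reach because joint 3 hit its limit, so I came in more steeply.
- **Pressing:** partway through tipping, the mug pressed on the board with up to about 21 N. It turned slightly in the pads and came upright a little earlier than planned, then settled when I opened the fingers.

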